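# Put the one-cup coffee filter together on its cup

### The job

The washed parts of the one-cup coffee filter lie about the desk: put it back together on the free cork coaster, in this order. Stand the white cup without a handle in the middle of the coaster, set the filter body on the cup with its plate resting all round on the rim, then lower the press, knob up, into the filter body until it lies flat on the bottom, and last put the lid on so that it sits level on the filter body. Let go of each part once it is in its place, and leave the mug on the other coaster, the coffee canister and the glasses case where they are.

Things in the scene. Friction and masses are not known exactly. Their poses are not given: they have to be found in the camera images.
- tumbler_mid (a point): White ceramic cup without a handle, open at the top, standing upright on the desk: 66 mm outside diameter (58 mm inside), straight-sided from 14 mm above its foot, 90 mm high, 260 g. The point is on its axis half-way up, 45 mm above its underside; z is up along the axis.
- brewer_mid (a point): Steel filter body, 160 g, 49 mm high, standing upright. From its underside: boss 46 mm across (0-6 mm), flat plate 96 mm across with two ears, 124 mm over both along x (6-9 mm), round pot open at the top, 62 mm across, 56 mm inside (9-49 mm; floor at 9). Point: on the axis, 24.5 mm above the underside; z up. On the cup (boss in its mouth, plate on its rim) the point is 63.5 mm above the cup's.
- press_mid (a point): Press of the filter, steel, 50 g: perforated disc 44 mm across and 3 mm thick with an upright 7 mm stem ending in a steel knob 16 mm across (42 to 56 mm above the underside). 56 mm high, standing knob up. Point: on the axis, 28 mm above the underside; z up. On the floor of the pot its knob stands 16 mm above the pot's rim, its point 12.5 mm above the filter body's.
- lid_mid (a point): Steel lid of the filter, 76 mm across, 80 g, lying right way up: skirt (72 mm inside, 5 mm deep), hollow dome that clears the press's knob, black knob 18 mm across on top (27 to 45 mm above the underside). 45 mm high. Point: on the axis, 22.5 mm above the underside; z up. Seated, the skirt hangs 5 mm down round the pot's outside and the point is 42 mm above the filter body's.
- coaster_top (a point): The free cork coaster, a round disc 100 mm across and 6 mm thick, fixed to the desk; nothing stands on it at the start. The point is the centre of its top face, 6 mm above the desk; z is up.
- mug_mid (a point): Bystander: white ceramic mug with a handle, 82 mm across and 95 mm high, standing on a second cork coaster 100 mm across. The point is on its axis half-way up. Leave it alone.
- canister_mid (a point): Bystander: closed coffee canister of aluminium with a wooden lid, 91 mm across and 122 mm high. The point is on its axis half-way up. Leave it alone.
- case_mid (a point): Bystander: black glasses case lying on the desk, 62 by 160 mm (long along its y axis) and 36 mm high. The point is its centre. Leave it alone.
Things that resemble listed ones, but are neither listed nor needed, are in the scene too. What is shaped like the part that bears tumbler_mid but yellow is not meant. Leave any orange look-alike of the part that bears lid_mid alone.

How it is judged:
By the outcome, as a careful person would: the job done as asked, in the order asked, and still so for the second after the job is handed in, with the robot touching nothing.
It also fails if it takes over 102 s, if anything falls off the work surface, if the arm or the gripper's body presses on something with over 40 N, if the wrist force passes 120 N, or if a joint passes its speed limit or range.

### The arm

A 6-joint arm with a two-finger parallel gripper is mounted at the origin on the work surface. World frame = base frame: x ahead of the robot, y to its left, z up, the work surface at z = 0. Lengths are in m, angles in rad, forces in N, time in s.
With the tool pointing down it reaches from about 0.325 to 0.775 m from the base axis. Payload 9.3 kg.
Tool frame: the origin (TCP) lies between the finger pads; the fingertips stand 11 mm ahead of it and the grasp point (between the pads) lies 8 mm behind it; z points along the fingers, y is the direction in which the jaws open and shut (so a half turn about z gives the same grasp; the last joint's range is limited). The gripper opens to 85 mm and grips with 20 to 120 N. Pads are 22 mm wide; open, the fingers measure 114 mm over their backs; the gripper's body (76 mm by 85 mm) begins 54 mm behind the grasp point. The pads swing forward as they close: fully open they stand 13 mm farther back than shut.
Start: joints at [1.102, 0.259, 0.021, 1.334, 0, 1.418], TCP at [0.171, 0.523, 0.242] pointing down, gripper open.
Joint ranges: [-3.04, 3.04], [-0.91, 1.82], [-1.04, 1.36], [-1.92, 1.95], [-1.52, 1.45], [-3.14, 3.14]. Speed limits (rad/s): [2.22, 2.22, 2.79, 3.14, 3.14, 3.14].

### API

Orientations are given as a unit quaternion [x, y, z, w].
In Python, from plant import manip, cams, workorder gives the robot as it stands. The module is installed in compiled form; this text tells all that it offers.
- The arm moves only by the shell command python3 -m jog 'ROWS'. ROWS is JSON, a list of rows, each a list of 3 entries, a list of its own where there are three numbers: the finger opening in mm, from 0 to 85.4, then the shift along the tool's x, y, z scaled (see below), then the turn about the tool's z scaled (see below). A call has 1 to 5 rows; each row is the pose to reach, as a shift and turn from the pose commanded when the call began, along the tool's axes at that moment, turning the shorter way round; what a row does not reach only later rows make up. The controller multiplies each number of a shift by 150 mm and each number of a turn by 180 degrees. A row lasts 1/10 s, in which the tool goes at most 50 mm and 8.59 degrees, less where a joint would pass 70% of its speed; a pose out of reach is approached as far as the arm can. A call with a number of a shift or a turn outside -1 to 1 is refused whole. A call with a gripper value outside its range is refused whole. The fingers move at their own pace and stop on an object; the grip force is fixed at half the most. Time passes only in rows, so rows that repeat a pose let the fingers close. It gives the time, the measured TCP pose, the force and the opening at its end, in the units of the state.
- manip.observe(): the state, without advancing time (a new reading comes with each control period).
- cams.get_image(name): name is "side" or "top" or "wrist"; returns a dict with "img" (480x640x3 uint8, blue, green, red), "z_map" (480x640 float32, m along the optical axis (not along the pixel's ray), 0 where there is no reading), "intrinsics" (3x3 intrinsics, pixels), "T" (4x4, takes a point from camera to world coordinates); the wrist camera has in their place "T_tool_cam" (4x4, takes a point from camera to tool coordinates, whose origin is the TCP and whose axes are the flange's). Camera axes: x right, y down, z forward; pixel columns grow to the right and rows downward; lengths in m; the calibration is good to about 2 mm. The wrist camera is an equidistant fisheye: a pixel r from the principal point sees the ray r / f radians off the axis. A picture is of the moment at which its call begins: read the wrist's pose just before it.
- workorder.close_job(): hands the job in, once; it reports no verdict.
The state is a dict: "t": time; "joint_pos": joint angles; "qd": joint speeds; "joint_efforts": joint torques, N m; "ee_pos": TCP position; "tool_rot": TCP orientation; "ft_force": force on the tool from outside, world axes, zero at the start; "moment": the same for the moment, N m; "opening": opening from 0.0 (shut) to 1.0 (fully open).
Only numpy, scipy, OpenCV 4.12 (cv2) and the standard library are available. Lean on these libraries where they do the work, as an engineer would, in place of code of your own. Each camera call takes 0.05 s, during which the arm holds its last target.

## Working session

There is one attempt and no reset: what is moved stays moved. The work goes in short steps, Python scripts to look and compute and a shell command to move; the robot and the scene stay as the last step left them, time stands still between calls to the robot, and variables do not carry over. Pictures are saved under pics/ and viewed, and the job is handed in when it is done.

```bash
mkdir -p pics; ls
python3 - <<'E'
from plant import manip, cams
import cv2, numpy as np
s=manip.observe(); print(s)
for n in ["top","side","wrist"]:
    d=cams.get_image(n); cv2.imwrite(f"pics/{n}0.png",d["img"]); np.savez(f"{n}0.npz",**{k:v for k,v in d.items()})
    print(n,d["intrinsics"],d.get("T",d.get("T_tool_cam")))
E
```

```text
pics
{'t': 0.0, 'joint_pos': array([ 1.10239553e+00,  2.59177959e-01,  2.07415454e-02,  1.33368136e+00,
       -2.07056639e-05,  1.41821024e+00]), 'qd': array([-0.00093962, -0.00011394,  0.00025559, -0.0009533 ,  0.00101229,
       -0.00155757]), 'joint_efforts': array([ 5.67238618e-03, -5.55641019e+01,  3.44535863e+01,  1.34796719e-02,
        2.07937446e-04, -1.17092367e-05]), 'ee_pos': array([0.17070443, 0.52255409, 0.24166593]), 'tool_rot': array([ 1.57251898e-01,  9.87558304e-01, -6.32294956e-04, -1.92012803e-04]), 'ft_force': array([-0.16847865, -0.59151183, -0.06674021]), 'moment': array([-0.01267657,  0.0209528 , -0.0539238 ]), 'opening': 1.0060194888613083}
top [[493.80191323   0.         311.93692039]
 [  0.         493.80191323 241.61162844]
 [  0.           0.           1.        ]] [[-0.0191713  -0.9851588   0.17057141  0.42630381]
 [-0.99965603  0.01583346 -0.02090752 -0.02553806]
 [ 0.0178965  -0.17091356 -0.98512348  1.00723782]
 [ 0.          0.          0.          1.        ]]
side [[526.62481827   0.         327.90242627]
 [  0.         526.62481827 244.40888891]
 [  0.           0.           1.        ]] [[-0.89040413 -0.34949719  0.29160281  0.26217986]
 [-0.45477503  0.65638026 -0.60195068  0.63031419]
 [ 0.01897774 -0.66859305 -0.74338629  0.89266287]
 [ 0.          0.          0.          1.        ]]
wrist [[371.64829954   0.         322.71768887]
 [  0.         371.64829954 244.10633042]
 [  0.           0.           1.        ]] [[-1.15920094e-03 -9.64982533e-01 -2.62311584e-01  6.62570762e-02]
 [ 9.99999153e-01 -1.27394059e-03  2.67355582e-04 -6.99713155e-04]
 [-5.92162842e-04 -2.62311052e-01  9.64983192e-01 -1.30094962e-01]
 [ 0.00000000e+00  0.00000000e+00  0.00000000e+00  1.00000000e+00]]
```

View pics/top0.png

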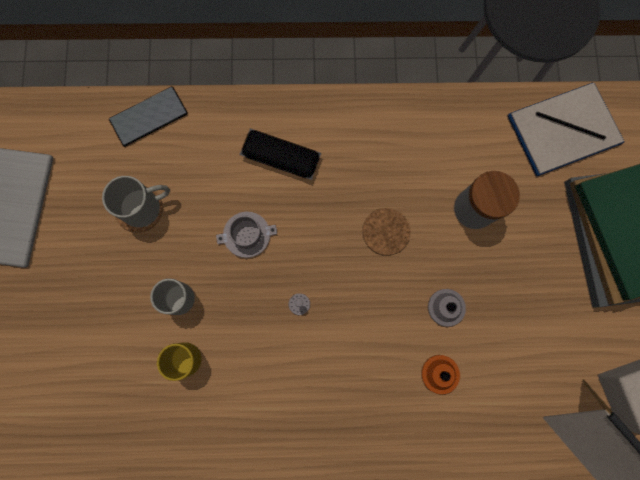

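View pics/side0.png

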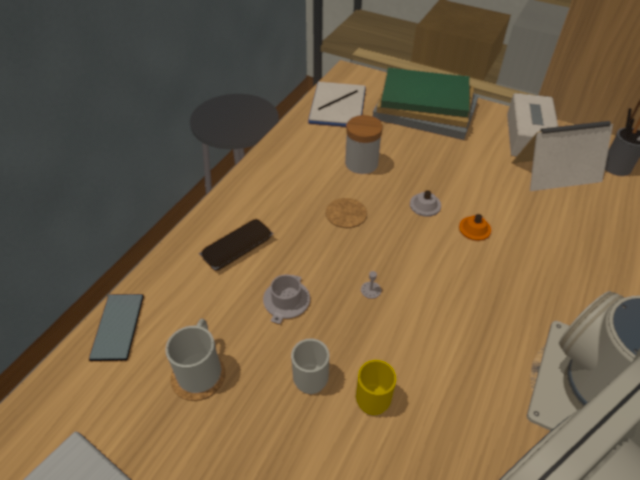

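View pics/wrist0.png

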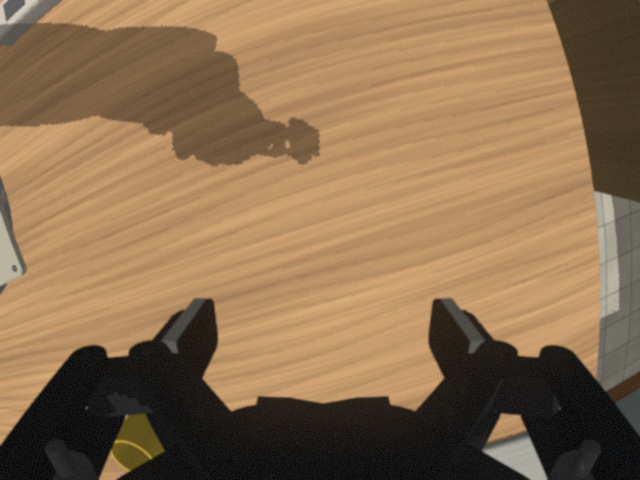

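The top view shows the cup at about (170,297), yellow cup (178,362), filter body (247,234), press (299,304), lid (447,308), orange lid (441,375), free coaster (386,232), mug (130,200), canister (485,200) and case (281,153). Next I measure them with depth from both fixed cameras.

```bash
cat > h.py <<'E'
import numpy as np, cv2
def cloud(d):
    K=d["intrinsics"]; z=d["z_map"]; v,u=np.mgrid[:480,:640]
    P=np.stack([(u-K[0,2])/K[0,0]*z,(v-K[1,2])/K[1,1]*z,z],-1)
    W=P@d["T"][:3,:3].T+d["T"][:3,3]; W[z<=0]=np.nan
    return W
def circ(p):
    A=np.c_[2*p[:,:2],np.ones(len(p))]; s=np.linalg.lstsq(A,(p[:,:2]**2).sum(1),rcond=None)[0]
    return s[:2],np.sqrt(s[2]+s[0]**2+s[1]**2)
def proj(T,K,p):
    c=T[:3,:3].T@(np.asarray(p)-T[:3,3]); return c[:2]/c[2]*[K[0,0],K[1,1]]+[K[0,2],K[1,2]]
def ray(d,uv,z):
    K=d["intrinsics"];T=d["T"]; r=T[:3,:3]@np.array([(uv[0]-K[0,2])/K[0,0],(uv[1]-K[1,2])/K[1,1],1]); o=T[:3,3]
    return o+r*(z-o[2])/r[2]
E
python3 - <<'E'
from h import *
rough=dict(cup=(170,297),yellow=(178,362),brewer=(247,234),press=(299,304),lid=(447,308),orange=(441,375),coaster=(386,232))
top=dict(np.load("top0.npz")); side=dict(np.load("side0.npz"))
C={n:cloud(d) for n,d in(("top",top),("side",side))}
for n,W in C.items():
    m=(abs(W[...,2])<.02)&(W[...,0]>.2)&(W[...,0]<.7)&(abs(W[...,1])<.4); print(n,"desk z",np.nanmedian(W[...,2][m]))
for k,uv in rough.items():
    g=ray(top,uv,0.03)
    for n,W in C.items():
        m=np.hypot(W[...,0]-g[0],W[...,1]-g[1])<.07
        m&=(W[...,2]>(.003 if k=="coaster" else .006))
        p=W[m]
        zt=np.nanpercentile(p[:,2],99)
        out=[k,n,len(p),"rough",g[:2].round(3),"ztop",zt.round(4)]
        q=p[p[:,2]>zt-.006] 
        mid=(q[:,:2].min(0)+q[:,:2].max(0))/2
        out+=["topbox",mid.round(4),np.ptp(q[:,:2],axis=0).round(4)]
        b=(p[:,:2].min(0)+p[:,:2].max(0))/2
        out+=["allbox",b.round(4),np.ptp(p[:,:2],axis=0).round(4)]
        print(*out)
E
```

```text
top desk z -0.0014902398430168828
side desk z 0.00031129296264820194
cup top 983 rough [0.49  0.234] ztop 0.0908 topbox [0.4891 0.2235] [0.0647 0.0654] allbox [0.4886 0.2236] [0.0656 0.0663]
cup side 1711 rough [0.49  0.234] ztop 0.092 topbox [0.4889 0.2237] [0.0659 0.0652] allbox [0.4888 0.2238] [0.0662 0.0655]
yellow top 1018 rough [0.365 0.215] ztop 0.0908 topbox [0.3692 0.2076] [0.0638 0.0661] allbox [0.3699 0.2036] [0.0651 0.0741]
yellow side 1775 rough [0.365 0.215] ztop 0.0921 topbox [0.3698 0.2074] [0.0652 0.0665] allbox [0.3697 0.2074] [0.0653 0.0666]
brewer top 1487 rough [0.613 0.084] ztop 0.0495 topbox [0.618  0.0891] [0.0612 0.0614] allbox [0.6169 0.0885] [0.0945 0.1234]
brewer side 1583 rough [0.613 0.084] ztop 0.0507 topbox [0.6183 0.0884] [0.0624 0.0625] allbox [0.6185 0.0876] [0.0959 0.1235]
press top 56 rough [ 0.472 -0.018] ztop 0.0579 topbox [ 0.4733 -0.0178] [0.0136 0.0135] allbox [ 0.4766 -0.0175] [0.0203 0.014 ]
press side 105 rough [ 0.472 -0.018] ztop 0.0583 topbox [ 0.4744 -0.0178] [0.0149 0.014 ] allbox [ 0.4764 -0.0353] [0.0405 0.0748]
lid top 900 rough [ 0.458 -0.31 ] ztop 0.0448 topbox [ 0.4616 -0.3161] [0.0156 0.0172] allbox [ 0.4614 -0.3153] [0.0724 0.0738]
lid side 563 rough [ 0.458 -0.31 ] ztop 0.0468 topbox [ 0.4615 -0.3152] [0.0159 0.0212] allbox [ 0.4603 -0.3044] [0.0756 0.0888]
orange top 970 rough [ 0.331 -0.29 ] ztop 0.0448 topbox [ 0.3306 -0.2941] [0.0166 0.0159] allbox [ 0.3305 -0.2954] [0.0732 0.074 ]
orange side 617 rough [ 0.331 -0.29 ] ztop 0.0468 topbox [ 0.3305 -0.2945] [0.017  0.0201] allbox [ 0.3277 -0.2927] [0.1102 0.075 ]
coaster top 1380 rough [ 0.613 -0.196] ztop 0.0085 topbox [ 0.608  -0.1953] [0.1219 0.1075] allbox [ 0.608  -0.1953] [0.1219 0.1075]
coaster side 1023 rough [ 0.613 -0.196] ztop 0.0106 topbox [ 0.6195 -0.2055] [0.1184 0.11  ] allbox [ 0.6141 -0.1961] [0.1359 0.1291]
```

Run:
```python
from h import *
top=dict(np.load("top0.npz")); side=dict(np.load("side0.npz"))
for n,d,uv in (("top",top,(386,232)),("side",side,(347,213))):
    im=d["img"].astype(np.float32); u0,v0=uv
    hsv=cv2.cvtColor(d["img"],cv2.COLOR_BGR2HSV)
    lab=cv2.cvtColor(d["img"],cv2.COLOR_BGR2LAB).astype(np.float32)
    lab=cv2.GaussianBlur(lab,(0,0),1.5)
    c=np.median(lab[v0-8:v0+8,u0-8:u0+8].reshape(-1,3),0)
    bg=np.median(np.r_[lab[v0-8:v0+8,u0-45:u0-38].reshape(-1,3),lab[v0-8:v0+8,u0+38:u0+45].reshape(-1,3)],0)
    print(n,c,bg)
    m=(((lab-c)**2).sum(2)<((lab-bg)**2).sum(2)).astype(np.uint8)
    roi=np.zeros_like(m); roi[v0-40:v0+40,u0-40:u0+40]=1; m*=roi
    m=cv2.morphologyEx(m,cv2.MORPH_CLOSE,np.ones((5,5))); m=cv2.morphologyEx(m,cv2.MORPH_OPEN,np.ones((7,7)))
    cs,_=cv2.findContours(m,cv2.RETR_EXTERNAL,cv2.CHAIN_APPROX_NONE); k=max(cs,key=cv2.contourArea)
    P=np.array([ray(d,q,0.006) for q in cv2.convexHull(k)[:,0].astype(float)])
    P2=np.array([ray(d,q,0.006) for q in k[:,0].astype(float)])
    print(circ(P),circ(P2),cv2.fitEllipse(k))
    o=d["img"].copy(); cv2.drawContours(o,[k],-1,(0,0,255),1)
    cv2.imwrite(f"pics/co_{n}.png",cv2.resize(o[v0-60:v0+60,u0-60:u0+60],None,fx=4,fy=4))
t=cv2.imread("pics/co_top.png");s=cv2.imread("pics/co_side.png");cv2.imwrite("pics/co.png",cv2.resize(np.hstack([t,s]),(800,400)))
```

```text
top [ 84.73213 138.107   148.61107] [106.86296 137.34354 150.00555]
(array([ 0.61652425, -0.20013137]), np.float64(0.05197695133414292)) (array([ 0.61641614, -0.20003657]), np.float64(0.050689299880403244)) ((385.7557373046875, 232.68487548828125), (47.54339599609375, 49.42116165161133), 162.43080139160156)
side [115.38185 138.69785 158.36536] [135.93951 136.45438 158.49951]
(array([ 0.61607441, -0.19726425]), np.float64(0.05211288604887497)) (array([ 0.61617953, -0.19752152]), np.float64(0.050982686514462396)) ((346.49591064453125, 213.79318237304688), (30.226972579956055, 42.183963775634766), 96.86161804199219)
```

View pics/co.png

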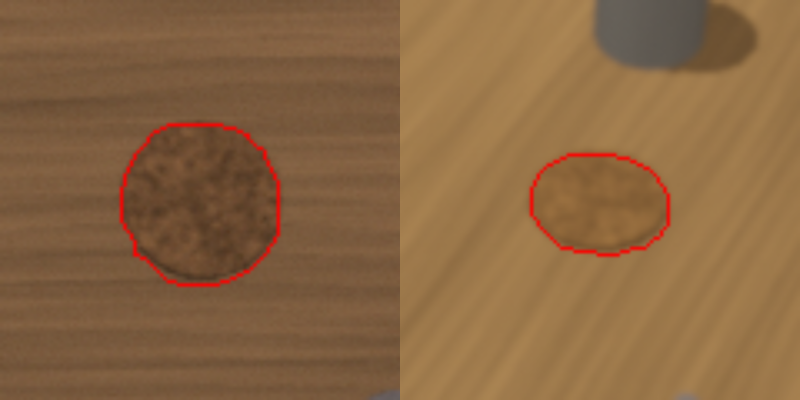

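The contours hug the coaster edge in both views, with the centre near (0.617, -0.199) and a radius of about 50 mm. Moving toward the cup now.

```bash
cat > go.py <<'E'
import sys; from h import *; from plant import manip
from scipy.spatial.transform import Rotation as R
s=manip.observe(); Rm=R.from_quat(s["tool_rot"]).as_matrix()
t=np.array(list(map(float,sys.argv[1:4]))); d=Rm.T@(t-s["ee_pos"])
print("t",round(s["t"],2),"pos",s["ee_pos"].round(4),"yawY",np.degrees(np.arctan2(Rm[1,1],Rm[0,1])).round(2),"zax",Rm[:,2].round(4),"F",s["ft_force"].round(1),"op",round(s["opening"],3),"j",s["joint_pos"].round(2))
print("shift units",(d/.15).round(4),"mm",(d*1000).round(1))
E
python3 -m jog '[[85,[-0.33,-0.156,0],-0.04],[85,[-0.66,-0.31,0],-0.08],[85,[-1,-0.47,0],-0.1],[85,[-1,-0.47,0],-0.1]]'; python3 go.py 0.489 0.2236 0.15
```

```text
t: 0.55
ee_pos: [0.2937, 0.4067, 0.2421]
tool_rot: [0.001, 1.0, -0.0, 0.0]
ft_force: [-0.5, 1.2, 0.1]
opening: 0.995
t 0.55 pos [0.2937 0.4067 0.2421] yawY 89.89 zax [ 3.e-04 -9.e-04 -1.e+00] F [-0.5  1.2  0.1] op 0.995 j [ 0.78  0.18 -0.09  1.31 -0.    0.78]
shift units [-1.304  -1.2174  0.6157] mm [-195.6 -182.6   92.4]
```

```bash
python3 -m jog '[[85,[-0.23,-0.23,0.1],0],[85,[-0.46,-0.46,0.2],0],[85,[-0.69,-0.69,0.3],0],[85,[-0.85,-0.85,0.3],0],[85,[-1,-1,0.3],0]]';  python3 -m jog '[[85,[-0.15,-0.11,0],0],[85,[-0.304,-0.217,0],0],[85,[-0.304,-0.217,0],0],[85,[-0.304,-0.217,0],0]]';python3 go.py 0.489 0.2236 0.047
python3 - <<'E'
from plant import cams; import cv2; cv2.imwrite("pics/w1.png",cams.get_image("wrist")["img"])
E
```

```text
t: 1.05
ee_pos: [0.4422, 0.2571, 0.1965]
tool_rot: [0.001, 1.0, -0.0, -0.001]
ft_force: [-0.7, 0.8, 0.3]
opening: 0.995
t: 1.45
ee_pos: [0.4868, 0.226, 0.1968]
tool_rot: [0.001, 1.0, -0.0, -0.001]
ft_force: [-0.5, 0.0, -0.2]
opening: 0.991
t 1.45 pos [0.4868 0.226  0.1968] yawY 89.83 zax [-1.1e-03 -1.0e-04 -1.0e+00] F [-0.5  0.  -0.2] op 0.991 j [ 0.28  0.25 -0.1   1.22  0.    0.28]
shift units [-0.0161 -0.0157  0.9989] mm [ -2.4  -2.4 149.8]
```

View pics/w1.png

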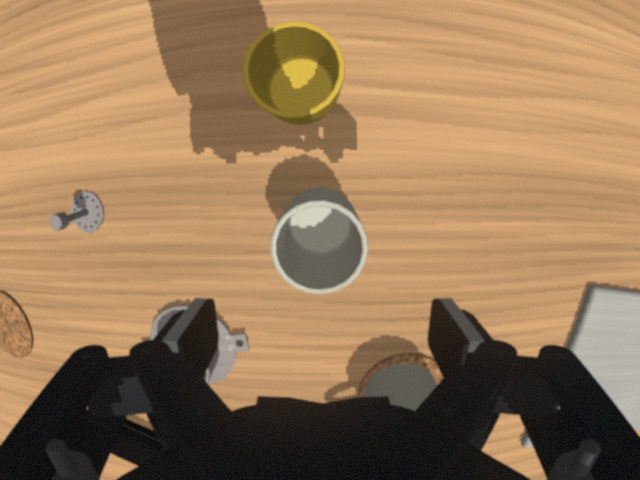

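The wrist view shows the cup rim centred at (320,248) between the fingers. That agrees with the fixed cameras to within 2 mm, so I descend.

```bash
python3 -m jog '[[85,[-0.016,-0.016,0.2],0],[85,[-0.016,-0.016,0.5],0],[85,[-0.016,-0.016,0.8],0],[85,[-0.016,-0.016,0.99],0],[85,[-0.016,-0.016,0.99],0]]';python3 go.py 0.489 0.2236 0.047; python3 -m jog '[[50,[0,0,0],0],[50,[0,0,0],0],[50,[0,0,0],0],[50,[0,0,0],0],[50,[0,0,0],0]]'; python3 go.py 0.489 0.2236 0.047
```

```text
t: 2.0
ee_pos: [0.4859, 0.224, 0.0456]
tool_rot: [0.0, 1.0, -0.001, -0.003]
ft_force: [-0.8, -1.2, 1.0]
opening: 0.995
t 2.0 pos [0.4859 0.224  0.0456] yawY 89.99 zax [-0.0067 -0.0018 -1.    ] F [-0.8 -1.2  1. ] op 0.995 j [ 0.28  0.37 -0.35  0.86  0.    0.28]
shift units [-0.0205 -0.0028 -0.0094] mm [-3.1 -0.4 -1.4]
t: 2.5
ee_pos: [0.4901, 0.2245, 0.0508]
tool_rot: [0.001, 1.0, 0.001, 0.002]
ft_force: [-1.7, 0.6, 8.3]
opening: 0.755
t 2.5 pos [0.4901 0.2245 0.0508] yawY 89.92 zax [ 0.0032  0.0015 -1.    ] F [-1.7  0.6  8.3] op 0.755 j [ 0.27  0.37 -0.34  0.86  0.    0.27]
shift units [ 0.0076 -0.006   0.0255] mm [ 1.1 -0.9  3.8]
```

```bash
python3 -m jog '[[50,[0,0,-0.1],0],[50,[0,0,-0.3],0],[50,[0,0,-0.5],0],[50,[0,0,-0.65],0],[50,[0,0,-0.65],0]]'; python3 go.py 0.617 -0.1985 0.15
python3 - <<'E'
from plant import cams; import cv2; cv2.imwrite("pics/s1.png",cams.get_image("side")["img"])
E
```

```text
t: 3.0
ee_pos: [0.4908, 0.2244, 0.15]
tool_rot: [0.001, 1.0, 0.001, 0.003]
ft_force: [0.8, -0.1, -2.3]
opening: 0.755
t 3.0 pos [0.4908 0.2244 0.15  ] yawY 89.91 zax [ 0.0063  0.0018 -1.    ] F [ 0.8 -0.1 -2.3] op 0.755 j [ 0.27  0.28 -0.19  1.1   0.    0.27]
shift units [-8.4610e-01 -2.8182e+00  5.0000e-04] mm [-1.269e+02 -4.227e+02  1.000e-01]
```

View pics/s1.png

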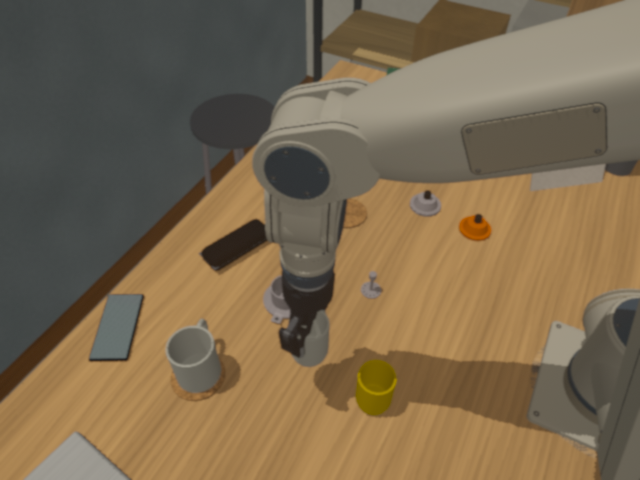

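The cup at (310,345) is gripped and off the desk, with the mug and the yellow cup untouched. Carrying it to the coaster.

```bash
python3 -m jog '[[50,[-0.05,-0.2,0],0],[50,[-0.1,-0.4,0],0],[50,[-0.15,-0.6,0],0],[50,[-0.22,-0.8,0],0],[50,[-0.28,-1,0],0]]'; python3 -m jog '[[50,[-0.05,-0.2,0],0],[50,[-0.1,-0.4,0],0],[50,[-0.15,-0.6,0],0],[50,[-0.22,-0.8,0],0],[50,[-0.28,-1,0],0]]'; python3 -m jog '[[50,[-0.1,-0.3,0],0],[50,[-0.2,-0.6,0],0],[50,[-0.286,-0.818,0],0],[50,[-0.286,-0.818,0],0],[50,[-0.286,-0.818,0],0]]';python3 go.py 0.617 -0.1985 0.15
python3 -m jog '[[50,[0,0,0],0]]';python3 go.py 0.617 -0.1985 0.15
```

```text
t: 3.55
ee_pos: [0.5306, 0.0727, 0.1449]
tool_rot: [0.001, 1.0, 0.0, -0.001]
ft_force: [0.4, -0.2, -2.7]
opening: 0.752
t: 4.05
ee_pos: [0.5724, -0.0773, 0.1447]
tool_rot: [0.001, 1.0, 0.0, -0.001]
ft_force: [0.4, 0.3, -3.3]
opening: 0.754
t: 4.55
ee_pos: [0.6147, -0.1996, 0.1441]
tool_rot: [0.002, 1.0, 0.001, -0.001]
ft_force: [-1.3, -0.2, -3.2]
opening: 0.753
t 4.55 pos [ 0.6147 -0.1996  0.1441] yawY 89.81 zax [-0.0027  0.0015 -1.    ] F [-1.3 -0.2 -3.2] op 0.753 j [-0.44  0.46  0.08  1.19  0.   -0.44]
shift units [-0.0149  0.0075 -0.0392] mm [-2.2  1.1 -5.9]
t: 4.65
ee_pos: [0.6148, -0.1982, 0.1452]
tool_rot: [0.001, 1.0, 0.001, -0.001]
ft_force: [-0.0, 0.5, -2.4]
opening: 0.751
t 4.65 pos [ 0.6148 -0.1982  0.1452] yawY 89.93 zax [-0.0018  0.001  -1.    ] F [-0.   0.5 -2.4] op 0.751 j [-0.44  0.46  0.08  1.19  0.   -0.44]
shift units [-0.0148 -0.0022 -0.0321] mm [-2.2 -0.3 -4.8]
```

```bash
python3 -m jog '[[50,[-0.015,-0.001,0.2],0],[50,[-0.015,-0.001,0.4],0],[50,[-0.015,-0.001,0.53],0],[50,[-0.015,-0.001,0.53],0],[50,[-0.015,-0.001,0.53],0]]'; python3 go.py 0.617 -0.1985 0.057
python3 - <<'E'
from plant import cams; import cv2; import numpy as np
from h import *
t=cams.get_image("top");s=cams.get_image("side")
np.savez("t2.npz",**t);np.savez("s2.npz",**s)
for n,d in(("top",t),("side",s)):
    W=cloud(d); a=proj(d["T"],d["intrinsics"],[.617,-.1985,.05]).astype(int); print(n,a)
    cv2.imwrite(f"pics/c2{n}.png",cv2.resize(d["img"][a[1]-60:a[1]+60,a[0]-80:a[0]+80],None,fx=4,fy=4))
E
```

```text
t: 5.15
ee_pos: [0.6177, -0.1982, 0.0673]
tool_rot: [0.0, 1.0, 0.0, -0.0]
ft_force: [0.4, 0.1, -1.8]
opening: 0.753
t 5.15 pos [ 0.6177 -0.1982  0.0673] yawY 89.97 zax [-1.e-04  1.e-04 -1.e+00] F [ 0.4  0.1 -1.8] op 0.753 j [-0.44  0.52 -0.03  1.02  0.   -0.44]
shift units [ 0.0044 -0.0019  0.0687] mm [ 0.7 -0.3 10.3]
top [388 227]
side [347 199]
```

View pics/c2top.png

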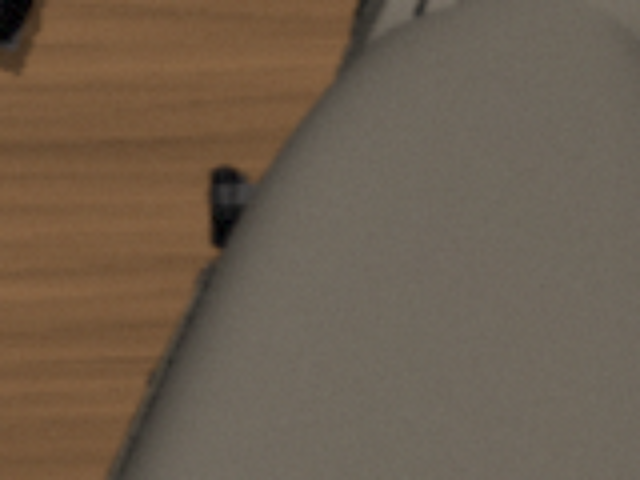

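View pics/c2side.png

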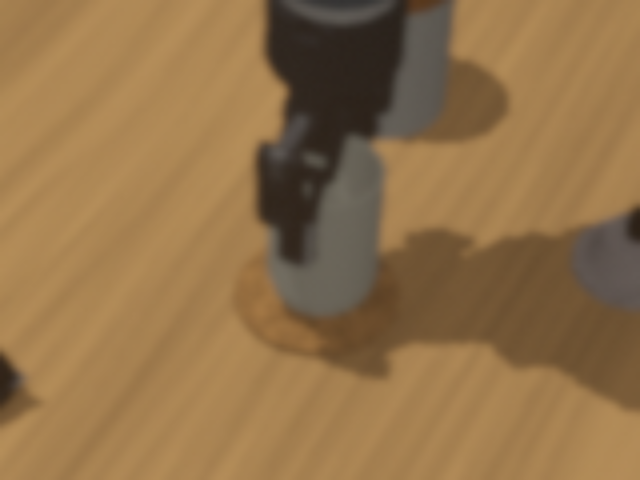

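The top view is blocked by the arm. The side view shows the cup hovering about 10 mm above the coaster and over its middle. I lower it until the force shows contact.

```bash
python3 -m jog '[[50,[0.003,-0.002,0.03],0],[50,[0.003,-0.002,0.05],0],[50,[0.003,-0.002,0.05],0],[50,[0.003,-0.002,0.05],0]]'; python3 -m jog '[[50,[0,0,0.007],0],[50,[0,0,0.014],0],[50,[0,0,0.014],0]]';python3 -m jog '[[50,[0,0,0.007],0],[50,[0,0,0.007],0]]'; python3 go.py 0.617 -0.1985 0.057
```

```text
t: 5.65
ee_pos: [0.6172, -0.1995, 0.0593]
tool_rot: [0.001, 1.0, 0.0, 0.0]
ft_force: [0.0, 0.0, -2.0]
opening: 0.75
t: 5.95
ee_pos: [0.6172, -0.1995, 0.0571]
tool_rot: [0.001, 1.0, 0.0, -0.0]
ft_force: [-0.1, 0.5, -3.4]
opening: 0.752
t: 6.15
ee_pos: [0.6173, -0.1995, 0.0569]
tool_rot: [0.001, 1.0, -0.0, 0.0]
ft_force: [-2.9, 1.0, 4.2]
opening: 0.752
t 6.15 pos [ 0.6173 -0.1995  0.0569] yawY 89.91 zax [ 7.e-04 -4.e-04 -1.e+00] F [-2.9  1.   4.2] op 0.752 j [-0.44  0.52 -0.05  1.   -0.   -0.44]
shift units [ 0.0019  0.0067 -0.0004] mm [ 0.3  1.  -0.1]
```

Contact (Fz turned to +4 N). Releasing and going up.

```bash
python3 -m jog '[[85,[0,0,0],0],[85,[0,0,0],0],[85,[0,0,0],0],[85,[0,0,0],0]]'; python3 -m jog '[[85,[0,0,-0.2],0],[85,[0,0,-0.4],0],[85,[0,0,-0.6],0],[85,[0,0,-0.8],0],[85,[0,0,-0.8],0]]'; python3 go.py 0.6182 0.0885 0.16
```

```text
t: 6.55
ee_pos: [0.6173, -0.1995, 0.0561]
tool_rot: [0.001, 1.0, -0.0, 0.0]
ft_force: [-0.6, -0.1, -0.8]
opening: 0.992
t: 7.05
ee_pos: [0.6187, -0.2001, 0.1807]
tool_rot: [0.001, 1.0, -0.002, 0.003]
ft_force: [-0.2, -0.0, -0.2]
opening: 0.997
t 7.05 pos [ 0.6187 -0.2001  0.1807] yawY 89.91 zax [ 0.0063 -0.003  -1.    ] F [-0.2 -0.  -0.2] op 0.997 j [-0.44  0.45  0.15  1.27 -0.   -0.44]
shift units [0.0074 1.9245 0.1321] mm [  1.1 288.7  19.8]
```

```bash
python3 -m jog '[[85,[0,0.25,0],0],[85,[0,0.5,0],0],[85,[0,0.75,0],0],[85,[0,1,0],0],[85,[0,1,0],0]]'; python3 -m jog '[[85,[0,0.25,0.05],0],[85,[0,0.5,0.1],0],[85,[0,0.75,0.13],0],[85,[0,0.925,0.13],0],[85,[0,0.925,0.13],0]]'; python3 -m jog '[[85,[0,0,0],0]]'; python3 go.py 0.6182 0.0885 0.026
python3 - <<'E'
from plant import cams; import cv2; import numpy as np
from h import *
for n in("top","side"):
    d=cams.get_image(n); W=cloud(d); np.savez(n+"3.npz",**d)
    m=(np.hypot(W[...,0]-.617,W[...,1]+.2)<.06); z=W[...,2]
    q=W[m&(z>.088)&(z<.105)]; print(n,"cup rim",len(q),((q.min(0)+q.max(0))/2).round(4),np.ptp(q,axis=0).round(4),q[:,2].max())
    cv2.imwrite(f"pics/c3{n}.png",d["img"])
E
```

```text
t: 7.55
ee_pos: [0.617, -0.0454, 0.1757]
tool_rot: [-0.001, 1.0, 0.001, -0.0]
ft_force: [-0.0, -0.3, -0.2]
opening: 0.993
t: 8.05
ee_pos: [0.6173, 0.0918, 0.1559]
tool_rot: [-0.001, 1.0, 0.0, -0.0]
ft_force: [-0.1, 0.2, -0.6]
opening: 0.998
t: 8.15
ee_pos: [0.6177, 0.0892, 0.1561]
tool_rot: [0.0, 1.0, -0.0, -0.0]
ft_force: [-0.4, -0.5, -0.5]
opening: 0.998
t 8.15 pos [0.6177 0.0892 0.1561] yawY 89.96 zax [-6.e-04 -4.e-04 -1.e+00] F [-0.4 -0.5 -0.5] op 0.998 j [ 0.01  0.42  0.04  1.19 -0.    0.01]
shift units [-0.0041 -0.0046  0.8674] mm [ -0.6  -0.7 130.1]
top cup rim 254 [ 0.6165 -0.1986  0.0932] [0.0658 0.0638 0.0103] 0.0983521221490713
side cup rim 243 [ 0.6161 -0.2     0.0941] [0.0655 0.0708 0.0121] 0.10011512365388808
```

View pics/c3top.png

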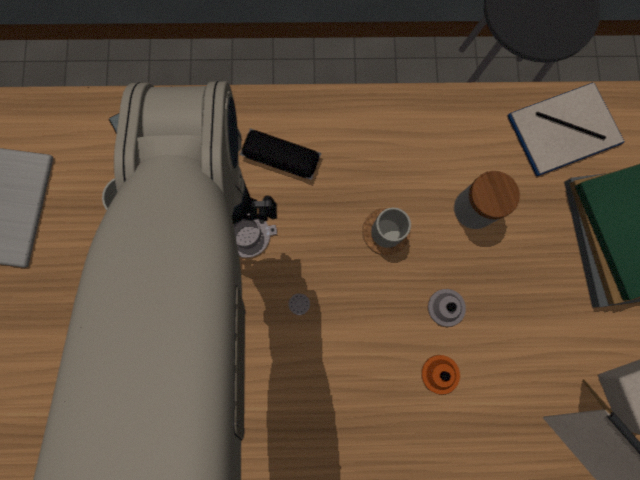

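View pics/c3side.png

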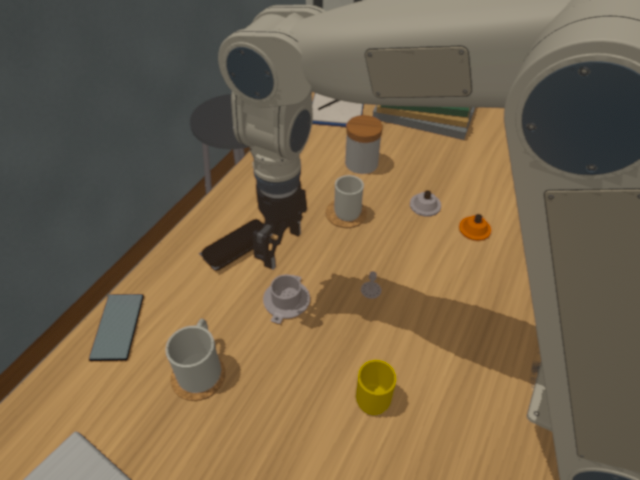

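The cup stands on the coaster with its rim centre at about (0.6163, -0.199), against a coaster centre of (0.6165, -0.199). In the top view the rim is at (393,228). Descending on the filter body.

```bash
python3 -m jog '[[85,[-0.003,-0.004,0.2],0],[85,[-0.003,-0.004,0.45],0],[85,[-0.003,-0.004,0.7],0],[85,[-0.003,-0.004,0.86],0],[85,[-0.003,-0.004,0.86],0]]'; python3 -m jog '[[85,[0,0,0],0],[85,[0,0,0],0]]'; python3 go.py 0.6182 0.0885 0.026
python3 - <<'E'
from plant import cams; import cv2; cv2.imwrite("pics/s4.png",cv2.resize(cams.get_image("side")["img"][200:340,200:400],None,fx=4,fy=4))
E
```

```text
t: 8.75
ee_pos: [0.6162, 0.0872, 0.0243]
tool_rot: [0.002, 1.0, -0.0, -0.003]
ft_force: [-0.1, 0.4, 0.2]
opening: 0.996
t: 8.95
ee_pos: [0.6193, 0.0881, 0.0294]
tool_rot: [0.001, 1.0, -0.0, 0.001]
ft_force: [0.6, 0.5, 0.5]
opening: 0.991
t 8.95 pos [0.6193 0.0881 0.0294] yawY 89.86 zax [ 0.0026 -0.     -1.    ] F [0.6 0.5 0.5] op 0.991 j [ 0.01  0.51 -0.15  0.9  -0.    0.01]
shift units [0.0072 0.0025 0.0226] mm [1.1 0.4 3.4]
```

View pics/s4.png

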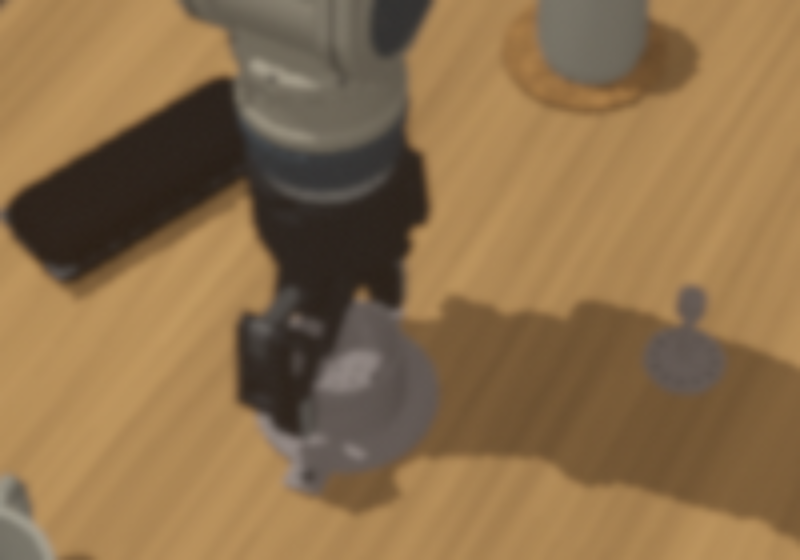

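The fingers bracket the pot above its plate (crop (290,370) and (385,290)). Closing.

```bash
python3 -m jog '[[45,[0,0,0],0],[45,[0,0,0],0],[45,[0,0,0],0],[45,[0,0,0],0],[45,[0,0,0],0]]'; python3 go.py 0.6182 0.0885 0.026; python3 -m jog '[[45,[0,0,-0.1],0],[45,[0,0,-0.4],0],[45,[0,0,-0.7],0],[45,[0,0,-0.96],0],[45,[0,0,-0.96],0]]'; python3 -m jog '[[45,[0,0,0],0]]'; python3 go.py 0.6165 -0.199 0.16
python3 - <<'E'
from plant import cams; import cv2; 
for n in ("side","wrist"): cv2.imwrite(f"pics/5{n}.png",cams.get_image(n)["img"])
E
```

```text
t: 9.5
ee_pos: [0.6188, 0.0886, 0.0294]
tool_rot: [0.001, 1.0, -0.0, 0.001]
ft_force: [-2.7, -1.2, 8.9]
opening: 0.71
t 9.5 pos [0.6188 0.0886 0.0294] yawY 89.91 zax [ 2.4e-03 -4.0e-04 -1.0e+00] F [-2.7 -1.2  8.9] op 0.71 j [ 0.01  0.51 -0.15  0.9  -0.    0.01]
shift units [ 0.0038 -0.0009  0.0224] mm [ 0.6 -0.1  3.4]
t: 10.0
ee_pos: [0.6203, 0.0889, 0.178]
tool_rot: [0.001, 1.0, 0.0, 0.005]
ft_force: [0.8, 0.6, -1.9]
opening: 0.708
t: 10.1
ee_pos: [0.6183, 0.0888, 0.1724]
tool_rot: [0.001, 1.0, -0.0, 0.001]
ft_force: [-0.5, -0.4, -2.8]
opening: 0.706
t 10.1 pos [0.6183 0.0888 0.1724] yawY 89.92 zax [ 0.0019 -0.     -1.    ] F [-0.5 -0.4 -2.8] op 0.706 j [ 0.01  0.41  0.07  1.23 -0.    0.01]
shift units [ 0.0093 -1.9187  0.083 ] mm [   1.4 -287.8   12.4]
```

View pics/5side.png

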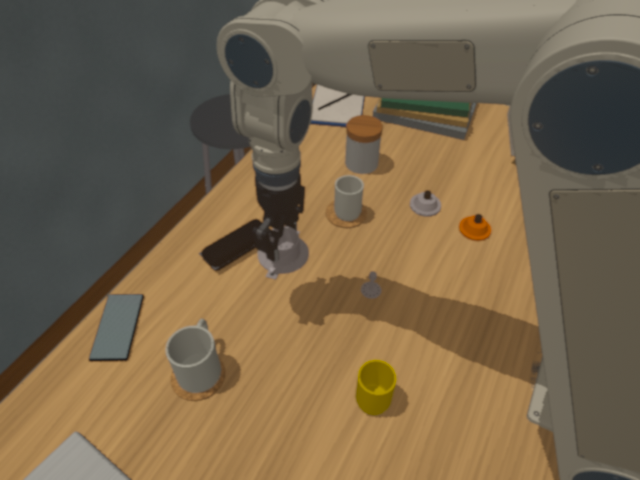

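View pics/5wrist.png

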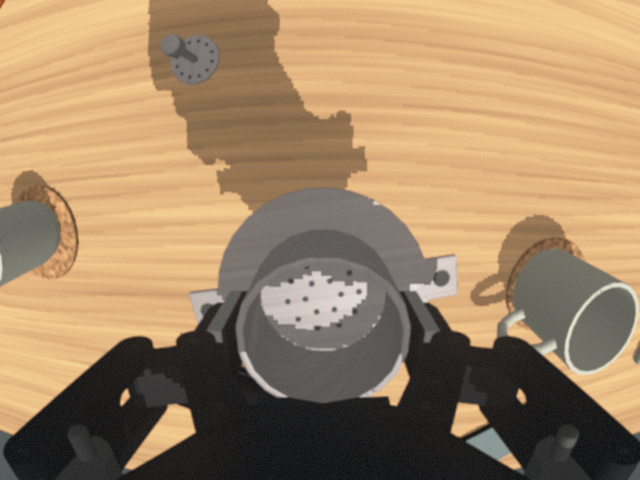

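The filter body is held upright and level (side (283,245); in the wrist view the pot is between the pads). Carrying it over the cup.

```bash
python3 -m jog '[[45,[0,-0.2,0],0],[45,[0,-0.45,0],0],[45,[0,-0.7,0],0],[45,[0,-0.95,0],0],[45,[0,-1,0],0]]'; python3 -m jog '[[45,[0.005,-0.2,0],0],[45,[0.005,-0.45,0],0],[45,[0.008,-0.7,0],0],[45,[0.008,-0.918,0],0],[45,[0.008,-0.918,0],0]]'; python3 -m jog '[[45,[0,0,0],0],[45,[0,0,0],0]]'; python3 go.py 0.617 -0.199 0.13
```

```text
t: 10.7
ee_pos: [0.6172, -0.0647, 0.1696]
tool_rot: [0.002, 1.0, -0.0, -0.002]
ft_force: [-0.1, -0.4, -2.0]
opening: 0.707
t: 11.2
ee_pos: [0.6159, -0.2022, 0.1695]
tool_rot: [0.003, 1.0, 0.0, -0.001]
ft_force: [0.4, 0.8, -1.7]
opening: 0.713
t: 11.4
ee_pos: [0.6162, -0.1978, 0.1708]
tool_rot: [0.0, 1.0, 0.001, -0.001]
ft_force: [-0.2, 0.2, -2.3]
opening: 0.706
t 11.4 pos [ 0.6162 -0.1978  0.1708] yawY 89.95 zax [-0.0014  0.001  -1.    ] F [-0.2  0.2 -2.3] op 0.706 j [-0.44  0.45  0.13  1.25  0.   -0.44]
shift units [-0.0054 -0.0082  0.2718] mm [-0.8 -1.2 40.8]
```

```bash
python3 -m jog '[[45,[-0.004,-0.006,0.12],0],[45,[-0.004,-0.006,0.24],0],[45,[-0.004,-0.006,0.27],0],[45,[-0.004,-0.006,0.27],0],[45,[-0.004,-0.006,0.27],0]]'; python3 go.py 0.617 -0.199 0.12
python3 - <<'E'
from plant import cams; import cv2; 
d=cams.get_image("side")["img"]; cv2.imwrite(f"pics/6s.png",cv2.resize(d[120:240,260:420],None,fx=5,fy=5))
E
```

```text
t: 11.9
ee_pos: [0.6175, -0.1994, 0.1319]
tool_rot: [0.0, 1.0, -0.0, 0.0]
ft_force: [0.5, -0.1, -1.9]
opening: 0.705
t 11.9 pos [ 0.6175 -0.1994  0.1319] yawY 89.95 zax [ 8.e-04 -3.e-04 -1.e+00] F [ 0.5 -0.1 -1.9] op 0.705 j [-0.44  0.47  0.06  1.16  0.   -0.44]
shift units [0.0031 0.0024 0.0796] mm [ 0.5  0.4 11.9]
```

View pics/6s.png

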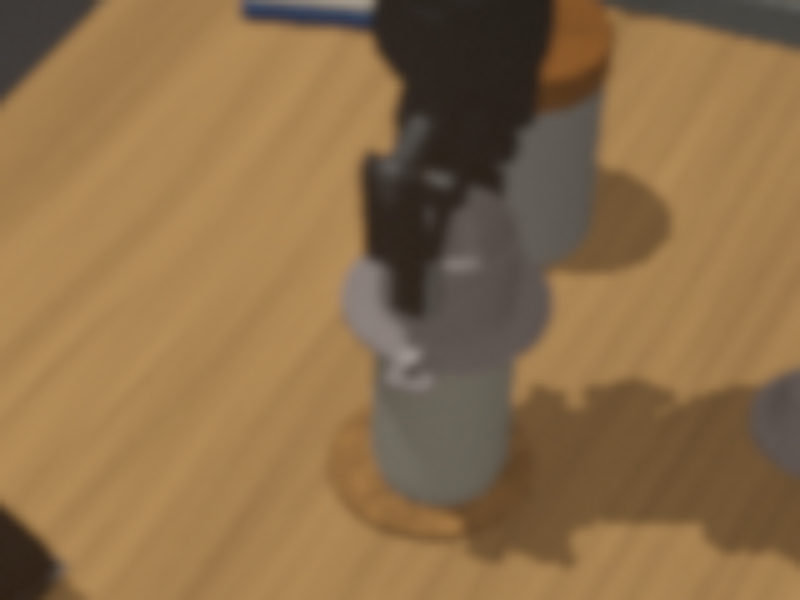

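The filter body at (445,310 in the crop) is centred just above the cup. Lowering it gently while watching force.

```bash
python3 -m jog '[[45,[0,0,0.03],0],[45,[0,0,0.055],0],[45,[0,0,0.055],0]]'; python3 -m jog '[[45,[0,0,0.01],0],[45,[0,0,0.02],0],[45,[0,0,0.02],0]]';python3 go.py 0.617 -0.199 0.12
```

```text
t: 12.25
ee_pos: [0.6168, -0.1998, 0.1224]
tool_rot: [0.001, 1.0, 0.0, -0.0]
ft_force: [-0.5, 0.1, -0.0]
opening: 0.706
t: 12.55
ee_pos: [0.617, -0.1999, 0.1197]
tool_rot: [0.001, 1.0, 0.0, -0.0]
ft_force: [0.4, 0.2, -1.9]
opening: 0.711
t 12.55 pos [ 0.617  -0.1999  0.1197] yawY 89.9 zax [-2.e-04  1.e-04 -1.e+00] F [ 0.4  0.2 -1.9] op 0.711 j [-0.44  0.48  0.04  1.14  0.   -0.44]
shift units [-0.0001  0.006  -0.0021] mm [-0.   0.9 -0.3]
```

```bash
python3 -m jog '[[45,[0,0,0.006],0],[45,[0,0,0.012],0],[45,[0,0,0.012],0]]';python3 go.py 0.617 -0.199 0.12
```

```text
t: 12.85
ee_pos: [0.6173, -0.2, 0.1194]
tool_rot: [0.001, 1.0, -0.0, 0.001]
ft_force: [-2.3, 1.8, 7.4]
opening: 0.71
t 12.85 pos [ 0.6173 -0.2     0.1194] yawY 89.91 zax [ 1.7e-03 -7.0e-04 -1.0e+00] F [-2.3  1.8  7.4] op 0.71 j [-0.44  0.48  0.04  1.13  0.   -0.44]
shift units [ 0.0022  0.0066 -0.0039] mm [ 0.3  1.  -0.6]
```

Contact came at exactly the seated height (0.1194). Releasing and going to the press.

```bash
python3 -m jog '[[85,[0,0,0],0],[85,[0,0,0],0],[85,[0,0,0],0],[85,[0,0,0],0]]'; python3 -m jog '[[85,[0,0,-0.15],0],[85,[0,0,-0.35],0],[85,[0,0,-0.55],0],[85,[0,0,-0.55],0]]'; python3 -m jog '[[85,[0.2,0.24,0],0],[85,[0.4,0.48,0],0],[85,[0.6,0.72,0],0],[60,[0.8,0.98,0],0],[40,[0.95,1,0],0]]'; python3 -m jog '[[40,[0,0.2,0],0],[40,[0,0.2,0],0],[40,[0,0.2,0],0]]'; python3 go.py 0.474 -0.0178 0.053
python3 - <<'E'
from plant import cams; import cv2; import numpy as np
from h import *
for n in("top","side","wrist"):
    d=cams.get_image(n); np.savez(n+"7.npz",**d)
    cv2.imwrite(f"pics/7{n}.png",d["img"])
    if n=="wrist":continue
    W=cloud(d)
    m=(np.hypot(W[...,0]-.617,W[...,1]+.2)<.065); z=W[...,2]
    for a,b in((.096,.104),(.13,.15)):
        q=W[m&(z>a)&(z<b)]; print(n,"brew",a,len(q),((q.min(0)+q.max(0))/2).round(4),np.ptp(q,axis=0).round(4),np.median(q[:,2]))
E
```

```text
t: 13.25
ee_pos: [0.6171, -0.1999, 0.1179]
tool_rot: [0.001, 1.0, 0.0, -0.0]
ft_force: [-0.8, -0.3, -0.9]
opening: 0.994
t: 13.65
ee_pos: [0.6184, -0.2005, 0.2049]
tool_rot: [0.001, 1.0, -0.001, 0.003]
ft_force: [-0.1, -0.3, 0.3]
opening: 0.99
t: 14.15
ee_pos: [0.4724, -0.0464, 0.2002]
tool_rot: [-0.001, 1.0, 0.001, -0.0]
ft_force: [-0.2, -0.8, -0.6]
opening: 0.683
t: 14.45
ee_pos: [0.4748, -0.0194, 0.2004]
tool_rot: [0.0, 1.0, -0.0, 0.0]
ft_force: [-0.2, -0.5, -1.5]
opening: 0.471
t 14.45 pos [ 0.4748 -0.0194  0.2004] yawY 89.99 zax [ 1.e-04 -2.e-04 -1.e+00] F [-0.2 -0.5 -1.5] op 0.471 j [-0.22  0.15 -0.23  1.19 -0.   -0.22]
shift units [0.0057 0.0106 0.9828] mm [  0.8   1.6 147.4]
top brew 0.096 1334 [ 0.6166 -0.1987  0.1   ] [0.0949 0.1224 0.0079] 0.09776958822312337
top brew 0.13 231 [ 0.6158 -0.1991  0.1357] [0.0605 0.0613 0.0114] 0.13624792171796207
side brew 0.096 518 [ 0.6176 -0.1863  0.1   ] [0.0963 0.0968 0.0078] 0.09970131581648595
side brew 0.13 235 [ 0.6161 -0.1996  0.1365] [0.0605 0.0642 0.0129] 0.1365416374442694
```

View pics/7top.png

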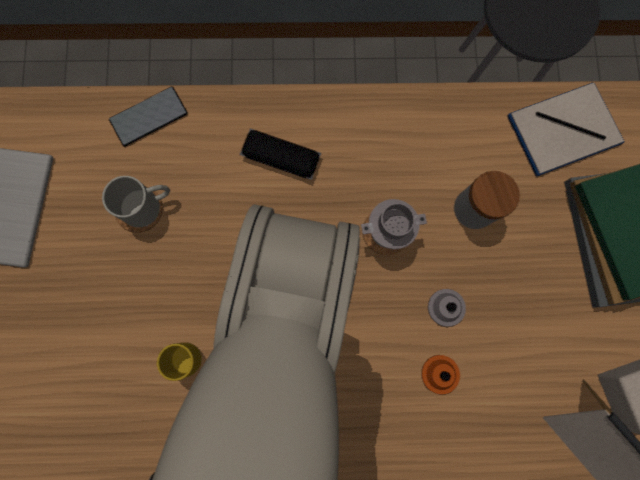

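View pics/7side.png

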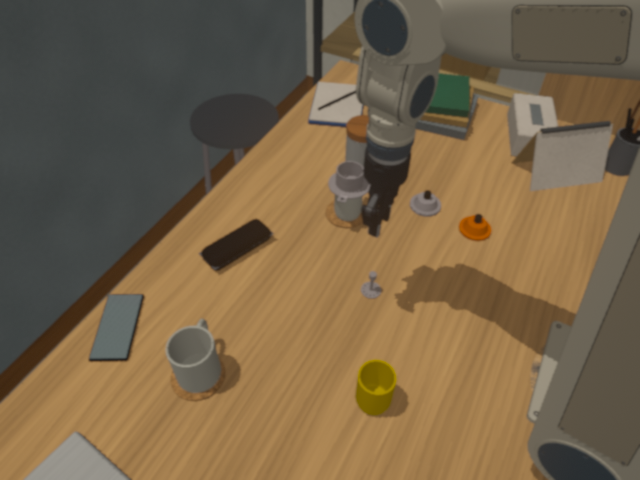

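View pics/7wrist.png

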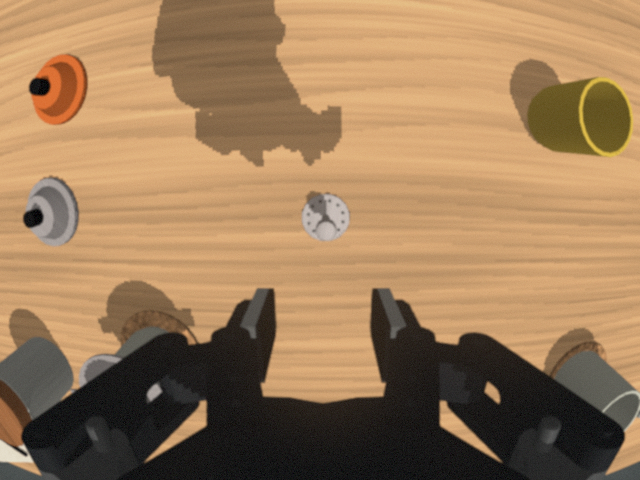

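The filter body sits level: plate top measures about 0.099 (expected 0.099), and it is centred at (0.616, -0.199). The wrist view shows the press knob at (326,231), which I use to refine its position.

```bash
cat >> h.py <<'E'
def wray(K,Ttc,ee,Rm,uv,z):
    a=np.array([(uv[0]-K[0,2])/K[0,0],(uv[1]-K[1,2])/K[1,1]]); r=np.hypot(*a)
    v=np.r_[a/r*np.sin(r),np.cos(r)] if r>0 else np.array([0,0,1.])
    v=Rm@Ttc[:3,:3]@v; o=Rm@Ttc[:3,3]+ee
    return o+v*(z-o[2])/v[2]
E
python3 - <<'E'
from h import *; from plant import manip
from scipy.spatial.transform import Rotation as R
d=np.load("wrist7.npz"); s=manip.observe(); Rm=R.from_quat(s["tool_rot"]).as_matrix()
im=d["img"][180:250,290:360]; cv2.imwrite("pics/7w_crop.png",cv2.resize(im,None,fx=8,fy=8))
K=d["intrinsics"];T=d["T_tool_cam"]
print("knob",wray(K,T,s["ee_pos"],Rm,(326,231),.052),"disc",wray(K,T,s["ee_pos"],Rm,(326,216.5),.003))
E
python3 go.py .474 -.0178 .053
```

```text
knob [ 0.47383154 -0.01834336  0.052     ] disc [ 0.47194295 -0.01789847  0.003     ]
t 14.6 pos [ 0.4751 -0.0203  0.2002] yawY 89.88 zax [-4.e-04 -1.e-04 -1.e+00] F [-0.1 -0.2  0.2] op 0.471 j [-0.22  0.15 -0.23  1.19 -0.   -0.22]
shift units [0.0069 0.0165 0.9816] mm [  1.    2.5 147.2]
```

View pics/7w_crop.png

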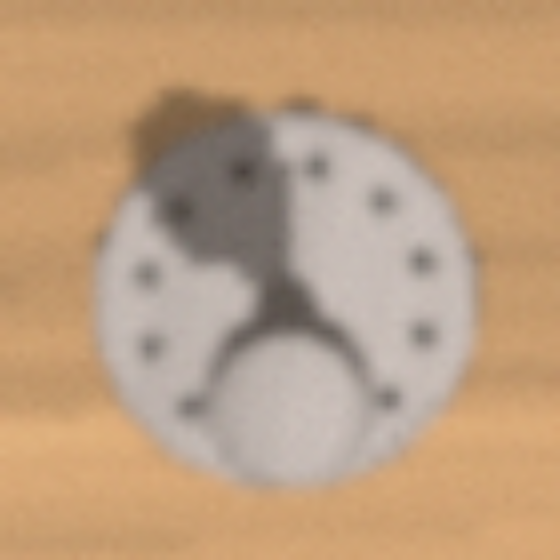

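The press is upright at about (0.4735, -0.018), and all views agree. Descending with the fingertips at the bottom of the knob.

```bash
python3 -m jog '[[40,[0.008,0.015,0.2],0],[40,[0.008,0.015,0.5],0],[40,[0.008,0.015,0.8],0],[40,[0.008,0.015,0.96],0],[40,[0.008,0.015,0.96],0]]'; python3 -m jog '[[40,[0,0,0],0],[40,[0,0,0],0]]';python3 go.py .4735 -.018 .051
```

```text
t: 15.1
ee_pos: [0.4717, -0.0177, 0.0535]
tool_rot: [0.001, 1.0, 0.001, -0.003]
ft_force: [0.6, 0.0, 0.2]
opening: 0.463
t: 15.3
ee_pos: [0.4748, -0.0179, 0.058]
tool_rot: [0.001, 1.0, -0.0, 0.001]
ft_force: [-0.6, -0.3, 0.8]
opening: 0.466
t 15.3 pos [ 0.4748 -0.0179  0.058 ] yawY 89.88 zax [ 2.2e-03 -5.0e-04 -1.0e+00] F [-0.6 -0.3  0.8] op 0.466 j [-0.21  0.27 -0.48  0.82 -0.   -0.21]
shift units [ 0.0087 -0.0005  0.0465] mm [ 1.3 -0.1  7. ]
```

```bash
python3 -m jog '[[40,[0.005,0,0.03],0],[40,[0.005,0,0.04],0],[40,[0.005,0,0.04],0],[40,[0.005,0,0.04],0]]';python3 go.py .4735 -.018 .051
python3 - <<'E'
from plant import cams; import cv2; 
d=cams.get_image("wrist")["img"]; cv2.imwrite(f"pics/8w.png",d)
d=cams.get_image("side")["img"]; cv2.imwrite(f"pics/8s.png",cv2.resize(d[220:320,310:440],None,fx=5,fy=5))
E
```

```text
t: 15.7
ee_pos: [0.473, -0.0174, 0.0508]
tool_rot: [0.001, 1.0, -0.0, 0.0]
ft_force: [0.0, -0.9, 0.2]
opening: 0.472
t 15.7 pos [ 0.473  -0.0174  0.0508] yawY 89.91 zax [ 4.e-04 -1.e-04 -1.e+00] F [ 0.  -0.9  0.2] op 0.472 j [-0.21  0.27 -0.49  0.81  0.   -0.21]
shift units [-0.0034 -0.0042 -0.0011] mm [-0.5 -0.6 -0.2]
```

View pics/8w.png

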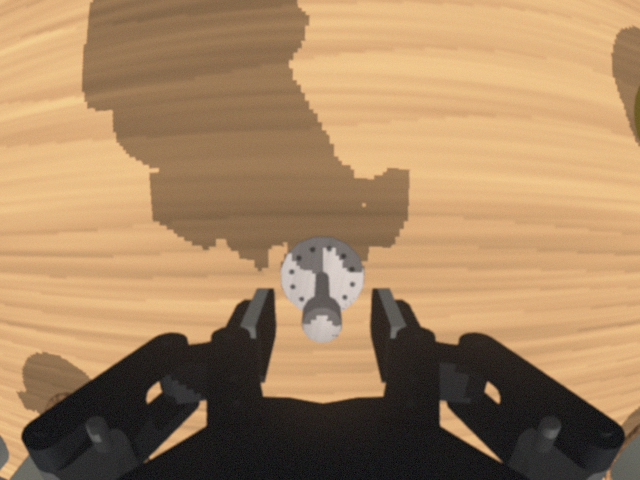

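View pics/8s.png

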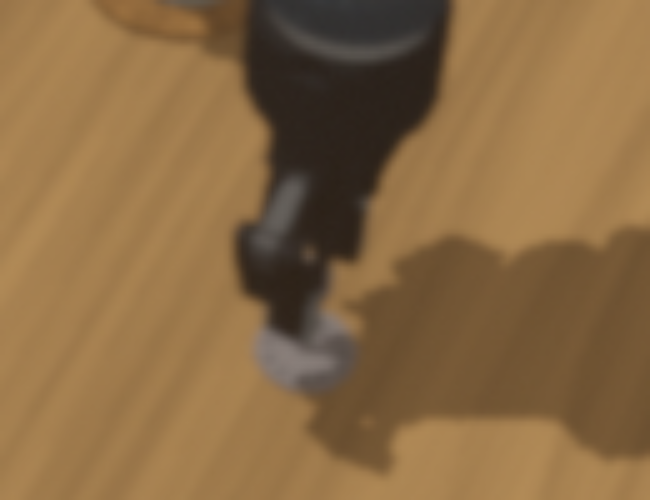

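The knob is centred between the pads (wrist (321,325)). Closing.

```bash
python3 -m jog '[[8,[0,0,0],0],[8,[0,0,0],0],[8,[0,0,0],0],[8,[0,0,0],0],[8,[0,0,0],0]]'; python3 -m jog '[[8,[0,0,0],0],[8,[0,0,0],0]]'; python3 go.py .4735 -.018 .051;  python3 -m jog '[[8,[0,0,-0.1],0],[8,[0,0,-0.4],0],[8,[0,0,-0.7],0],[8,[0,0,-1],0],[8,[0,0,-1],0]]'; python3 -m jog '[[8,[0,0,0],0]]'; python3 go.py .6165 -.199 .2
python3 - <<'E'
from plant import cams; import cv2; 
d=cams.get_image("wrist")["img"]; cv2.imwrite(f"pics/9w.png",d)
d=cams.get_image("side")["img"]; cv2.imwrite(f"pics/9s.png",cv2.resize(d[150:310,310:470],None,fx=4,fy=4))
E
```

```text
t: 16.3
ee_pos: [0.473, -0.0175, 0.0507]
tool_rot: [0.001, 1.0, -0.0, 0.0]
ft_force: [-0.8, -0.9, 2.9]
opening: 0.153
t: 16.5
ee_pos: [0.473, -0.0175, 0.0507]
tool_rot: [0.001, 1.0, -0.0, 0.0]
ft_force: [-0.8, -1.9, 5.9]
opening: 0.154
t 16.5 pos [ 0.473  -0.0175  0.0507] yawY 89.9 zax [ 3.e-04 -2.e-04 -1.e+00] F [-0.8 -1.9  5.9] op 0.154 j [-0.21  0.27 -0.49  0.81 -0.   -0.21]
shift units [-0.0031 -0.0034 -0.0017] mm [-0.5 -0.5 -0.3]
t: 17.0
ee_pos: [0.475, -0.0176, 0.2057]
tool_rot: [0.001, 1.0, -0.001, 0.004]
ft_force: [0.6, 0.5, -0.0]
opening: 0.155
t: 17.1
ee_pos: [0.4731, -0.0173, 0.201]
tool_rot: [0.001, 1.0, 0.0, 0.001]
ft_force: [0.6, -0.9, -0.9]
opening: 0.157
t 17.1 pos [ 0.4731 -0.0173  0.201 ] yawY 89.91 zax [ 0.0014  0.     -1.    ] F [ 0.6 -0.9 -0.9] op 0.157 j [-0.21  0.14 -0.23  1.19  0.   -0.21]
shift units [-0.9579 -1.21    0.0078] mm [-143.7 -181.5    1.2]
```

View pics/9w.png

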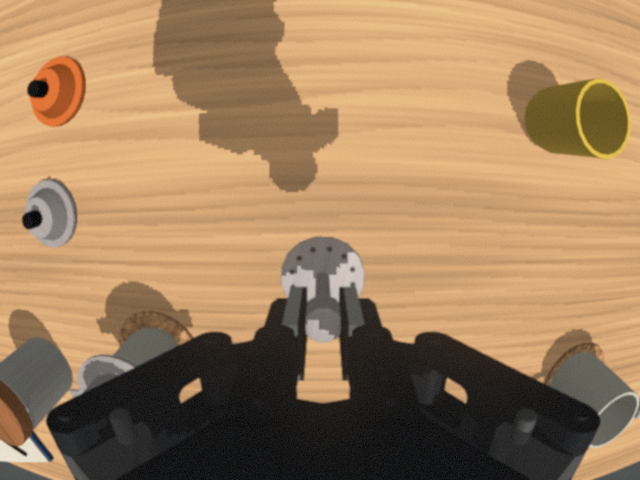

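View pics/9s.png

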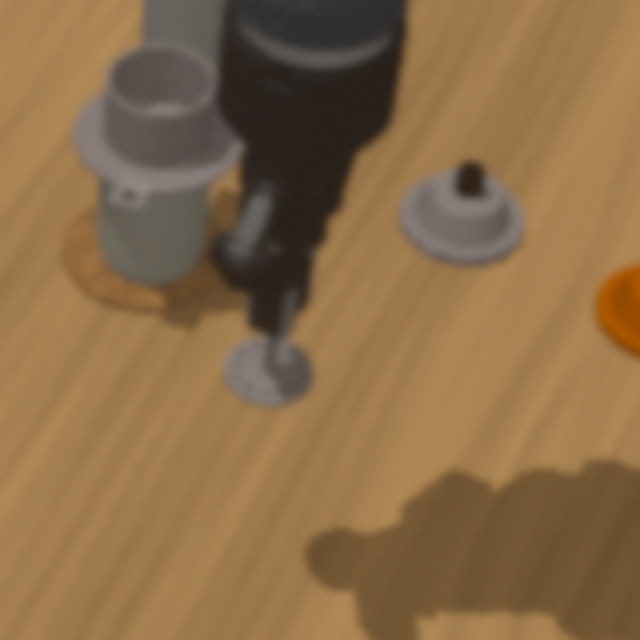

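The press is held upright by its knob. Raising it slightly and carrying it over the pot.

```bash
python3 -m jog '[[8,[-0.15,-0.2,-0.15],0],[8,[-0.35,-0.45,-0.15],0],[8,[-0.55,-0.65,-0.15],0],[8,[-0.75,-0.85,-0.15],0],[8,[-0.85,-1,-0.15],0]]'; python3 -m jog '[[8,[-0.05,-0.1,0],0],[8,[-0.1,-0.21,0],0],[8,[-0.1,-0.21,0],0],[8,[-0.1,-0.21,0],0],[8,[-0.1,-0.21,0],0]]'; python3 go.py .616 -.199 .165
python3 - <<'E'
from plant import cams; import cv2; 
d=cams.get_image("wrist")["img"]; cv2.imwrite(f"pics/10w.png",d)
d=cams.get_image("side")["img"]; cv2.imwrite(f"pics/10s.png",cv2.resize(d[110:230,270:430],None,fx=4,fy=4))
E
```

```text
t: 17.7
ee_pos: [0.6014, -0.1694, 0.2202]
tool_rot: [0.001, 1.0, 0.001, -0.002]
ft_force: [-0.0, -0.1, -0.6]
opening: 0.159
t: 18.2
ee_pos: [0.6146, -0.1984, 0.2223]
tool_rot: [0.001, 1.0, 0.0, -0.001]
ft_force: [0.3, 0.5, -0.3]
opening: 0.154
t 18.2 pos [ 0.6146 -0.1984  0.2223] yawY 89.93 zax [-1.4e-03  9.0e-04 -1.0e+00] F [ 0.3  0.5 -0.3] op 0.154 j [-0.44  0.43  0.23  1.37  0.   -0.44]
shift units [-0.0096 -0.0046  0.3819] mm [-1.4 -0.7 57.3]
```

View pics/10w.png

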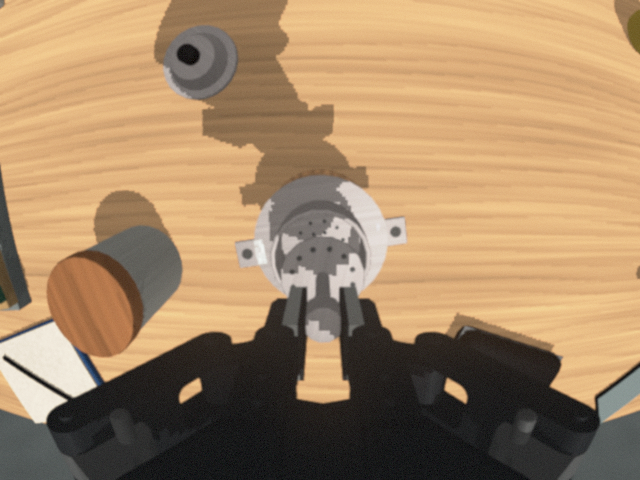

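View pics/10s.png

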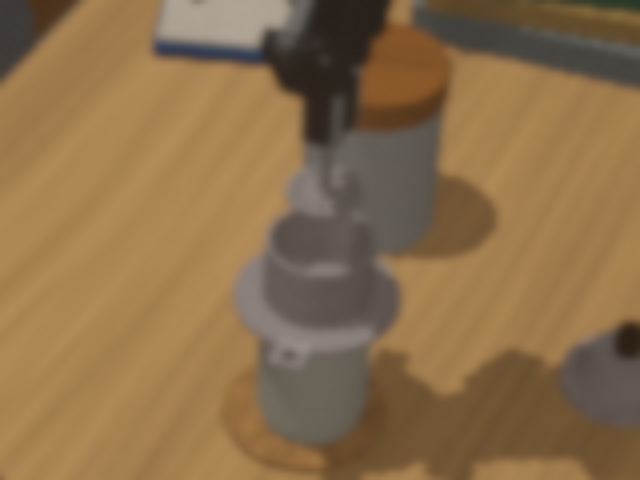

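The press disc is above the pot and centred (wrist disc at about (322,255) over the pot). Lowering in stages.

```bash
python3 -m jog '[[8,[-0.006,-0.004,0.1],0],[8,[-0.006,-0.004,0.18],0],[8,[-0.006,-0.004,0.2],0],[8,[-0.006,-0.004,0.2],0],[8,[-0.006,-0.004,0.2],0]]'; python3 go.py .616 -.199 .150
python3 -m jog '[[8,[0,0,0.06],0],[8,[0,0,0.12],0],[8,[0,0,0.16],0],[8,[0,0,0.16],0],[8,[0,0,0.16],0]]'; python3 go.py .616 -.199 .150
python3 - <<'E'
from plant import cams; import cv2; 
d=cams.get_image("wrist")["img"]; cv2.imwrite(f"pics/11w.png",d)
d=cams.get_image("side")["img"]; cv2.imwrite(f"pics/11s.png",cv2.resize(d[110:230,270:430],None,fx=4,fy=4))
E
```

```text
t: 18.8
ee_pos: [0.6161, -0.1997, 0.1935]
tool_rot: [0.001, 1.0, -0.0, 0.0]
ft_force: [-0.3, 0.5, 0.2]
opening: 0.155
t 18.8 pos [ 0.6161 -0.1997  0.1935] yawY 89.91 zax [ 4.e-04 -2.e-04 -1.e+00] F [-0.3  0.5  0.2] op 0.155 j [-0.44  0.44  0.17  1.3   0.   -0.44]
shift units [0.0007 0.0045 0.2902] mm [ 0.1  0.7 43.5]
t: 19.3
ee_pos: [0.6159, -0.1997, 0.1689]
tool_rot: [0.001, 1.0, 0.0, -0.0]
ft_force: [-0.1, 0.7, -0.2]
opening: 0.152
t 19.3 pos [ 0.6159 -0.1997  0.1689] yawY 89.9 zax [-4.e-04  2.e-04 -1.e+00] F [-0.1  0.7 -0.2] op 0.152 j [-0.44  0.45  0.13  1.25  0.   -0.44]
shift units [-0.0004  0.0049  0.1258] mm [-0.1  0.7 18.9]
```

View pics/11w.png

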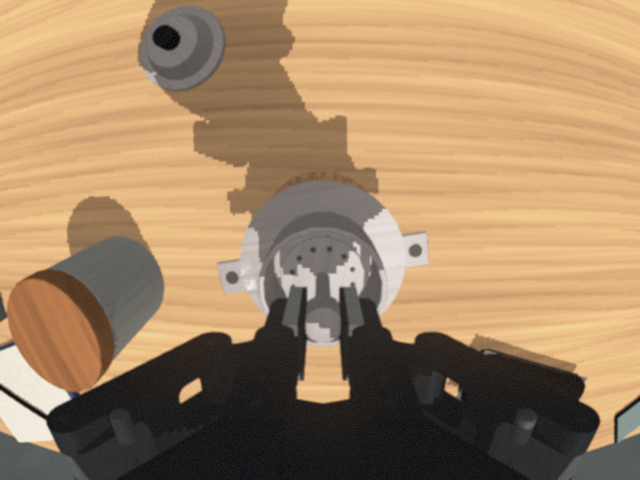

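View pics/11s.png

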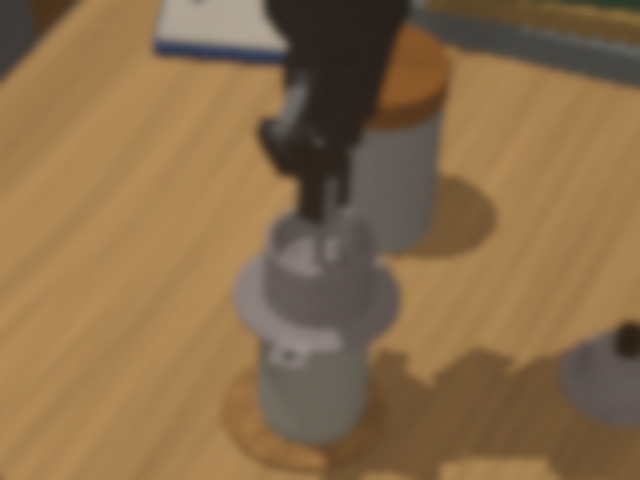

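The disc has entered the pot freely with no side force. Lowering to the floor.

```bash
python3 -m jog '[[8,[0,0.003,0.04],0],[8,[0,0.003,0.08],0],[8,[0,0.003,0.1],0],[8,[0,0.003,0.1],0],[8,[0,0.003,0.1],0]]'; python3 -m jog '[[8,[0,0,0.01],0],[8,[0,0,0.02],0],[8,[0,0,0.02],0]]';python3 go.py .616 -.199 .150
```

```text
t: 19.9
ee_pos: [0.616, -0.1993, 0.154]
tool_rot: [0.001, 1.0, 0.0, -0.0]
ft_force: [-0.4, 0.4, -0.3]
opening: 0.153
t: 20.2
ee_pos: [0.6159, -0.1992, 0.1509]
tool_rot: [0.001, 1.0, 0.0, -0.0]
ft_force: [-0.0, 0.7, -0.8]
opening: 0.155
t 20.2 pos [ 0.6159 -0.1992  0.1509] yawY 89.91 zax [-2.e-04  1.e-04 -1.e+00] F [-0.   0.7 -0.8] op 0.155 j [-0.44  0.46  0.09  1.21 -0.   -0.44]
shift units [-0.0004  0.0016  0.0061] mm [-0.1  0.2  0.9]
```

```bash
python3 -m jog '[[8,[0,0,0.008],0],[8,[0,0,0.012],0],[8,[0,0,0.012],0]]';python3 go.py .616 -.199 .150
```

```text
t: 20.5
ee_pos: [0.6162, -0.1994, 0.1498]
tool_rot: [0.001, 1.0, -0.0, 0.0]
ft_force: [-0.6, -0.1, 3.1]
opening: 0.156
t 20.5 pos [ 0.6162 -0.1994  0.1498] yawY 89.91 zax [ 8.e-04 -4.e-04 -1.e+00] F [-0.6 -0.1  3.1] op 0.156 j [-0.44  0.46  0.09  1.2  -0.   -0.44]
shift units [ 0.0011  0.0025 -0.0015] mm [ 0.2  0.4 -0.2]
```

Contact came at the expected height (0.1498 against 0.1497). Opening just a little, since the tips are level with the pot rim, then going up.

```bash
python3 -m jog '[[23,[0,0,0],0],[23,[0,0,0],0],[23,[0,0,0],0]]'; python3 go.py .616 -.199 .150; python3 -m jog '[[23,[0,0,-0.1],0],[30,[0,0,-0.25],0],[40,[0,0,-0.45],0],[40,[0,0,-0.55],0],[40,[0,0,-0.55],0]]'; python3 go.py .4615 -.3155 .15
python3 -m jog '[[40,[0.2,-0.15,0],0],[40,[0.4,-0.3,0],0],[40,[0.6,-0.45,0],0],[40,[0.8,-0.6,0],0],[40,[1,-0.77,0],0]]';python3 -m jog '[[40,[0.04,-0.01,0.2],0],[40,[0.04,-0.01,0.4],0],[40,[0.04,-0.01,0.4],0],[40,[0.04,-0.01,0.4],0]]'; python3 go.py .4615 -.3155 .042
python3 - <<'E'
from plant import cams; import cv2; import numpy as np
for n in("top","side","wrist"):
    d=cams.get_image(n); np.savez(n+"12.npz",**d)
    cv2.imwrite(f"pics/12{n}.png",d["img"])
    a={"top":(345,180),"side":(270,110)}.get(n)
    if a: cv2.imwrite(f"pics/12{n}c.png",cv2.resize(d["img"][a[1]:a[1]+100,a[0]:a[0]+100],None,fx=4,fy=4))
cv2.imwrite("pics/12c.png",np.hstack([cv2.imread("pics/12topc.png"),cv2.imread("pics/12sidec.png")]))
E
```

```text
t: 20.8
ee_pos: [0.6159, -0.1993, 0.1491]
tool_rot: [0.001, 1.0, 0.0, -0.0]
ft_force: [-0.8, 0.4, 0.4]
opening: 0.273
t 20.8 pos [ 0.6159 -0.1993  0.1491] yawY 89.91 zax [-3.e-04  2.e-04 -1.e+00] F [-0.8  0.4  0.4] op 0.273 j [-0.44  0.46  0.09  1.2  -0.   -0.44]
shift units [-0.0004  0.0017 -0.0063] mm [-0.1  0.3 -0.9]
t: 21.3
ee_pos: [0.6168, -0.1996, 0.234]
tool_rot: [0.001, 1.0, -0.001, 0.002]
ft_force: [0.2, 0.4, 0.9]
opening: 0.469
t 21.3 pos [ 0.6168 -0.1996  0.234 ] yawY 89.91 zax [ 0.0036 -0.0016 -1.    ] F [0.2 0.4 0.9] op 0.469 j [-0.44  0.43  0.26  1.39  0.   -0.44]
shift units [ 1.0359 -0.7734  0.5578] mm [ 155.4 -116.    83.7]
t: 21.8
ee_pos: [0.4643, -0.3147, 0.2305]
tool_rot: [0.001, 1.0, 0.001, -0.001]
ft_force: [-0.5, -0.8, -0.8]
opening: 0.466
t: 22.2
ee_pos: [0.4596, -0.3157, 0.1714]
tool_rot: [0.001, 1.0, 0.001, -0.001]
ft_force: [-0.4, 0.1, 0.4]
opening: 0.468
t 22.2 pos [ 0.4596 -0.3157  0.1714] yawY 89.91 zax [-0.0013  0.0012 -1.    ] F [-0.4  0.1  0.4] op 0.468 j [-0.75  0.3  -0.1   1.17  0.   -0.75]
shift units [-1.380e-02  5.000e-04  8.629e-01] mm [-2.100e+00  1.000e-01  1.294e+02]
```

View pics/12c.png

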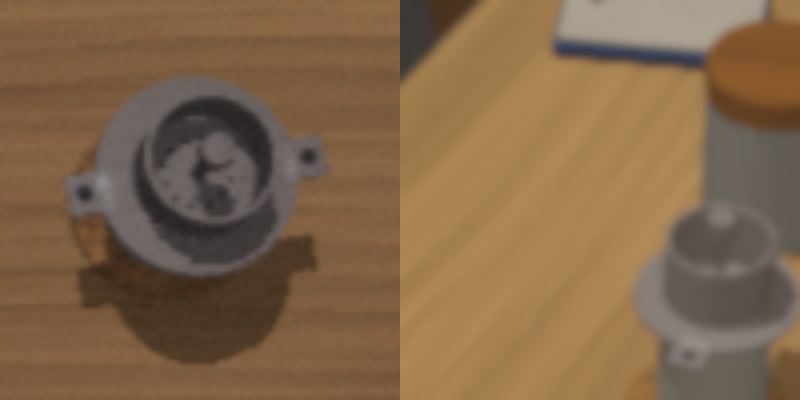

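View pics/12wrist.png

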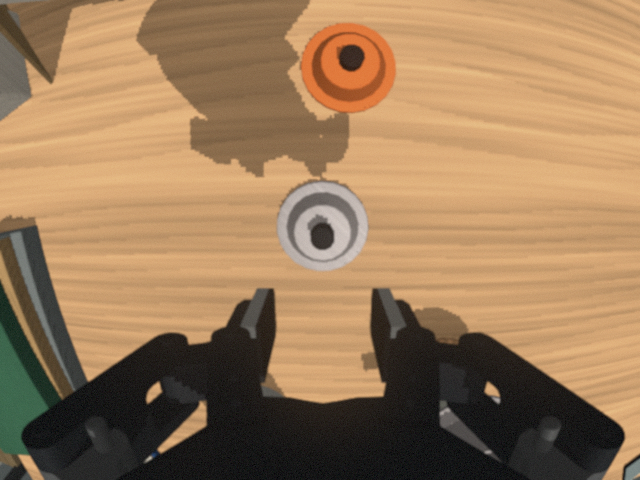

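The press stands in the pot with its knob up. The lid is below with its knob at wrist (322,236), and the orange one is at (349,68). Measuring both.

```bash
python3 - <<'E'
from h import *; from plant import manip
from scipy.spatial.transform import Rotation as R
d=np.load("wrist12.npz"); s=manip.observe(); Rm=R.from_quat(s["tool_rot"]).as_matrix()
K=d["intrinsics"];T=d["T_tool_cam"]; im=d["img"]
k=(im.max(2)<70).astype(np.uint8); k[:200]=0;k[260:]=0;k[:,:290]=0;k[:,360:]=0
n,l,st,c=cv2.connectedComponentsWithStats(k); i=1+st[1:,4].argmax(); print(st[i],c[i])
print("knob",wray(K,T,s["ee_pos"],Rm,c[i],.042),"rim",wray(K,T,s["ee_pos"],Rm,(322.5,225.5),.003))
for n in("top","side"):
    d=dict(np.load(n+"12.npz")); W=cloud(d); m=(np.hypot(W[...,0]-.617,W[...,1]+.2)<.02); q=W[m&(W[...,2]>.145)]; print(n,"press knob",len(q),np.median(q,0).round(4),q[:,2].max().round(4))
E
python3 go.py .4615 -.3155 .042
```

```text
[311 223  22  26 440] [321.86818182 235.33863636]
knob [ 0.45870874 -0.31763928  0.042     ] rim [ 0.46001396 -0.31723746  0.003     ]
top press knob 69 [ 0.616  -0.1978  0.153 ] 0.1569
side press knob 55 [ 0.6161 -0.1957  0.1537] 0.1592
t 22.35 pos [ 0.4606 -0.3162  0.173 ] yawY 89.94 zax [ 0.0014 -0.0013 -1.    ] F [0.5 0.3 0. ] op 0.469 j [-0.75  0.3  -0.1   1.17 -0.   -0.75]
shift units [-0.0051  0.0061  0.8734] mm [ -0.8   0.9 131. ]
```

The press knob top measures about 0.155, which is the seated height. Descending on the lid.

```bash
python3 -m jog '[[40,[0,0,0.2],0],[40,[0,0,0.5],0],[40,[0,0,0.75],0],[40,[0,0,0.83],0],[40,[0,0,0.83],0]]'; python3 -m jog '[[40,[0,0,0],0],[40,[0,0,0],0],[40,[0,0,0],0]]'; python3 go.py .4607 -.316 .041
python3 - <<'E'
from plant import cams; import cv2
cv2.imwrite("pics/13w.png",cams.get_image("wrist")["img"])
E
```

```text
t: 22.85
ee_pos: [0.4598, -0.3157, 0.0468]
tool_rot: [0.001, 1.0, 0.001, -0.001]
ft_force: [-0.1, 1.0, 0.3]
opening: 0.468
t: 23.15
ee_pos: [0.4605, -0.3167, 0.0489]
tool_rot: [0.001, 1.0, -0.001, 0.001]
ft_force: [-0.8, -0.1, 0.3]
opening: 0.469
t 23.15 pos [ 0.4605 -0.3167  0.0489] yawY 89.91 zax [ 0.002  -0.0019 -1.    ] F [-0.8 -0.1  0.3] op 0.469 j [-0.75  0.4  -0.3   0.87 -0.   -0.75]
shift units [-0.001   0.0046  0.0528] mm [-0.2  0.7  7.9]
```

View pics/13w.png

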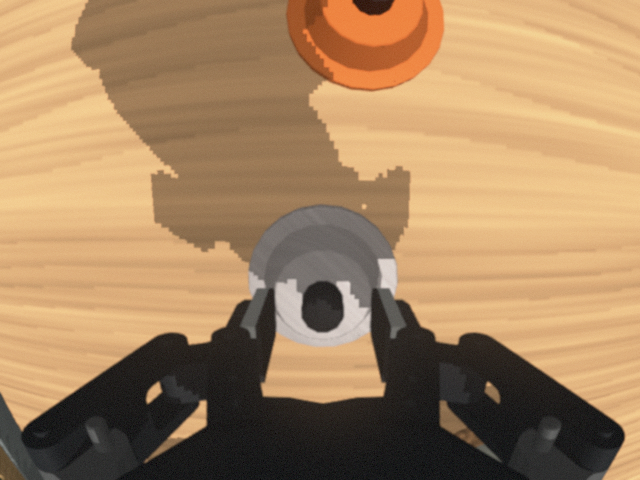

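The knob at (322,306) is centred between the pads. Going down the last 7 mm and closing.

```bash
python3 -m jog '[[40,[0,0.002,0.025],0],[40,[0,0.002,0.045],0],[40,[0,0.002,0.045],0],[40,[0,0.002,0.045],0]]'; python3 go.py .4607 -.316 .041;python3 -m jog '[[9,[0,0,0],0],[9,[0,0,0],0],[9,[0,0,0],0],[9,[0,0,0],0],[9,[0,0,0],0]]'; python3 -m jog '[[9,[0,0,0],0],[9,[0,0,0],0]]';python3 go.py .4607 -.316 .041
```

```text
t: 23.6
ee_pos: [0.4597, -0.3156, 0.0403]
tool_rot: [0.001, 1.0, 0.0, -0.0]
ft_force: [-0.6, 0.8, 0.3]
opening: 0.472
t 23.6 pos [ 0.4597 -0.3156  0.0403] yawY 89.91 zax [-3.e-04  4.e-04 -1.e+00] F [-0.6  0.8  0.3] op 0.472 j [-0.75  0.41 -0.31  0.86  0.   -0.75]
shift units [-0.0065 -0.0024 -0.0045] mm [-1.  -0.4 -0.7]
t: 24.1
ee_pos: [0.4599, -0.3158, 0.0408]
tool_rot: [0.001, 1.0, -0.0, 0.0]
ft_force: [-1.2, 0.8, 4.9]
opening: 0.181
t: 24.3
ee_pos: [0.4599, -0.3158, 0.0408]
tool_rot: [0.001, 1.0, -0.0, 0.0]
ft_force: [-1.6, 0.8, 5.5]
opening: 0.176
t 24.3 pos [ 0.4599 -0.3158  0.0408] yawY 89.91 zax [ 3.e-04 -3.e-04 -1.e+00] F [-1.6  0.8  5.5] op 0.176 j [-0.75  0.41 -0.31  0.86 -0.   -0.75]
shift units [-0.0054 -0.0014 -0.0015] mm [-0.8 -0.2 -0.2]
```

```bash
python3 -m jog '[[9,[0,0,-0.1],0],[9,[0,0,-0.4],0],[9,[0,0,-0.7],0],[9,[0,0,-1],0],[9,[0,0,-1],0]]'; python3 -m jog '[[9,[0,0,-0.2],0],[9,[0,0,-0.3],0],[9,[0,0,-0.3],0],[9,[0,0,-0.3],0]]'; python3 go.py .616 -.199 .235
python3 - <<'E'
from plant import cams; import cv2
cv2.imwrite("pics/14w.png",cams.get_image("wrist")["img"])
cv2.imwrite("pics/14s.png",cams.get_image("side")["img"])
E
```

```text
t: 24.8
ee_pos: [0.4616, -0.3173, 0.1963]
tool_rot: [0.001, 1.0, -0.003, 0.003]
ft_force: [1.0, -0.2, -0.1]
opening: 0.178
t: 25.2
ee_pos: [0.4597, -0.3156, 0.2343]
tool_rot: [0.001, 1.0, 0.0, -0.0]
ft_force: [-0.1, 0.3, -1.3]
opening: 0.177
t 25.2 pos [ 0.4597 -0.3156  0.2343] yawY 89.91 zax [-8.e-04  8.e-04 -1.e+00] F [-0.1  0.3 -1.3] op 0.177 j [-0.75  0.27  0.02  1.32  0.   -0.75]
shift units [-1.0409  0.779  -0.0048] mm [-156.1  116.9   -0.7]
```

View pics/14w.png

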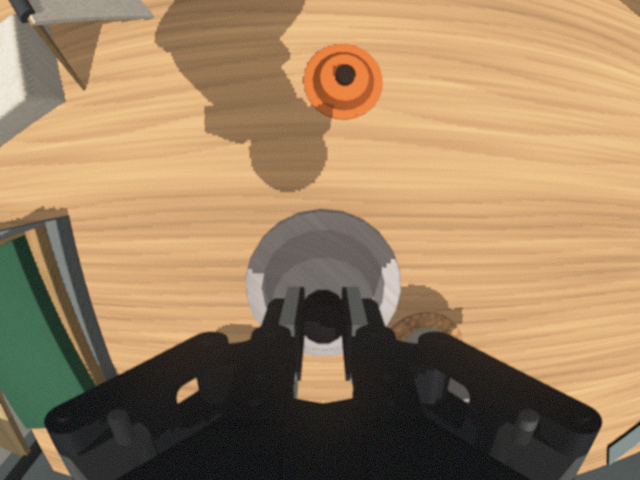

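View pics/14s.png

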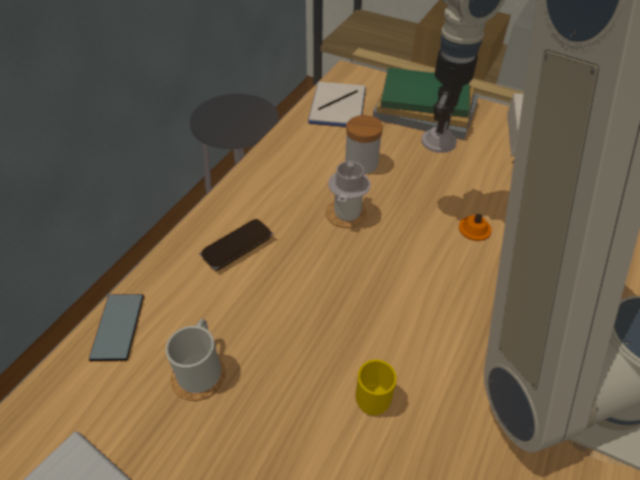

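The lid is level in the grip and clear of the canister. Carrying it over the pot.

```bash
python3 -m jog '[[9,[-0.2,0.15,0],0],[9,[-0.4,0.3,0],0],[9,[-0.6,0.45,0],0],[9,[-0.8,0.6,0],0],[9,[-1,0.775,0],0]]';python3 -m jog '[[9,[-0.04,0.003,0],0],[9,[-0.04,0.003,0],0],[9,[-0.04,0.003,0],0],[9,[-0.04,0.003,0],0]]'; python3 go.py .616 -.199 .205
python3 - <<'E'
from plant import cams; import cv2; from h import *
for n in("top","side"):
    d=cams.get_image(n); W=cloud(d); m=(np.hypot(W[...,0]-.616,W[...,1]+.2)<.055)
    q=W[m&(W[...,2]>.187)&(W[...,2]<.204)]; print(n,len(q),((q.min(0)+q.max(0))/2).round(4),np.ptp(q,axis=0).round(4))
    cv2.imwrite(f"pics/15{n}.png",cv2.resize(d["img"][100:240,260:440],None,fx=4,fy=4))
cv2.imwrite("pics/15w.png",cams.get_image("wrist")["img"])
E
```

```text
t: 25.8
ee_pos: [0.6108, -0.1988, 0.234]
tool_rot: [0.001, 1.0, 0.0, -0.001]
ft_force: [0.2, -1.5, -0.9]
opening: 0.178
t: 26.2
ee_pos: [0.6152, -0.2001, 0.2353]
tool_rot: [0.001, 1.0, 0.0, -0.0]
ft_force: [-0.4, 0.6, -1.2]
opening: 0.179
t 26.2 pos [ 0.6152 -0.2001  0.2353] yawY 89.83 zax [-7.e-04  1.e-04 -1.e+00] F [-0.4  0.6 -1.2] op 0.179 j [-0.44  0.43  0.26  1.4  -0.   -0.44]
shift units [-0.0057  0.0073  0.2018] mm [-0.9  1.1 30.3]
top 2 [ 0.6256 -0.1628  0.1942] [0.0024 0.0005 0.0026]
side 247 [ 0.6171 -0.1969  0.1987] [0.0771 0.0748 0.0105]
```

View pics/15side.png

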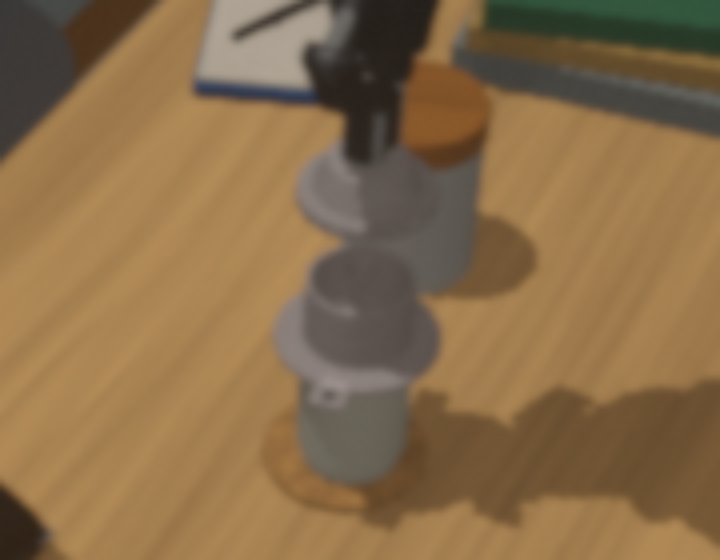

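View pics/15w.png

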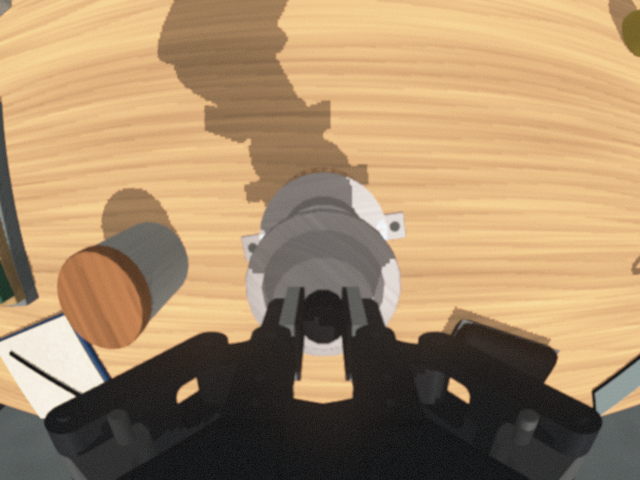

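The side cloud puts the lid centre at (0.617, -0.197), within 2 mm of the pot axis, and there is 5 mm of slack. Lowering in stages.

```bash
python3 -m jog '[[9,[0,0.004,0.1],0],[9,[0,0.004,0.2],0],[9,[0,0.004,0.3],0],[9,[0,0.004,0.34],0],[9,[0,0.004,0.34],0]]'; python3 -m jog '[[9,[0,0,0],0]]';python3 go.py .616 -.199 .175
python3 - <<'E'
from plant import cams; import cv2; from h import *
d=cams.get_image("side"); cv2.imwrite(f"pics/16s.png",cv2.resize(d["img"][100:240,260:440],None,fx=4,fy=4))
E
```

```text
t: 26.85
ee_pos: [0.6155, -0.1989, 0.184]
tool_rot: [0.001, 1.0, 0.0, -0.001]
ft_force: [-0.1, 0.7, -0.9]
opening: 0.178
t: 26.95
ee_pos: [0.6161, -0.1989, 0.1853]
tool_rot: [0.001, 1.0, -0.0, 0.0]
ft_force: [0.1, -0.4, -0.9]
opening: 0.18
t 26.95 pos [ 0.6161 -0.1989  0.1853] yawY 89.89 zax [ 7.e-04 -3.e-04 -1.e+00] F [ 0.1 -0.4 -0.9] op 0.18 j [-0.44  0.44  0.16  1.28 -0.   -0.44]
shift units [ 0.0006 -0.0004  0.0685] mm [ 0.1 -0.1 10.3]
```

View pics/16s.png

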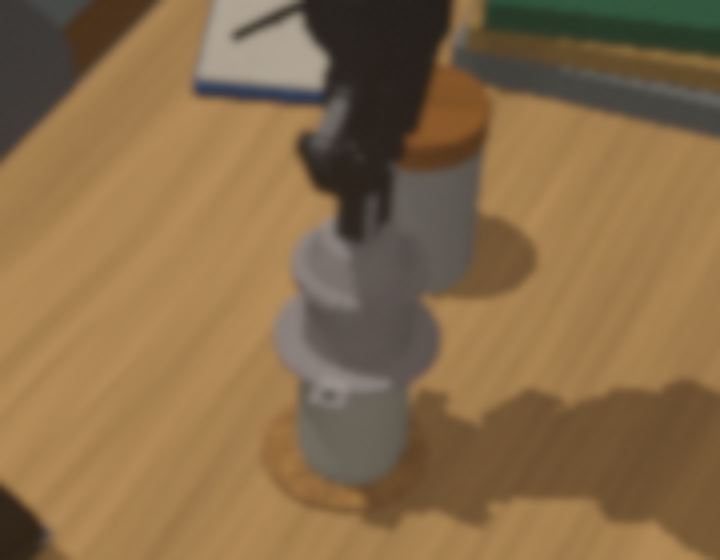

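The lid is centred just above the pot rim. Lowering it onto its seat.

```bash
python3 -m jog '[[9,[0,0,0.02],0],[9,[0,0,0.035],0],[9,[0,0,0.035],0],[9,[0,0,0.035],0]]'; python3 -m jog '[[9,[0,0,0.015],0],[9,[0,0,0.025],0],[9,[0,0,0.025],0]]'; python3 go.py .616 -.199 .1748
```

```text
t: 27.4
ee_pos: [0.616, -0.1986, 0.1793]
tool_rot: [0.001, 1.0, 0.0, -0.0]
ft_force: [0.4, 0.6, 0.1]
opening: 0.18
t: 27.7
ee_pos: [0.6159, -0.1986, 0.1752]
tool_rot: [0.001, 1.0, 0.0, -0.0]
ft_force: [-0.3, 0.7, -1.0]
opening: 0.178
t 27.7 pos [ 0.6159 -0.1986  0.1752] yawY 89.91 zax [-4.e-04  2.e-04 -1.e+00] F [-0.3  0.7 -1. ] op 0.178 j [-0.44  0.45  0.14  1.26 -0.   -0.44]
shift units [-0.0006 -0.0024  0.0027] mm [-0.1 -0.4  0.4]
```

```bash
python3 -m jog '[[9,[0,0,0.007],0],[9,[0,0,0.01],0],[9,[0,0,0.01],0]]'; python3 go.py .616 -.199 .1748
```

```text
t: 28.0
ee_pos: [0.6162, -0.1987, 0.1748]
tool_rot: [0.001, 1.0, -0.0, 0.001]
ft_force: [-1.2, 1.0, 4.8]
opening: 0.181
t 28.0 pos [ 0.6162 -0.1987  0.1748] yawY 89.91 zax [ 1.1e-03 -5.0e-04 -1.0e+00] F [-1.2  1.   4.8] op 0.181 j [-0.44  0.45  0.14  1.26  0.   -0.44]
shift units [ 0.0012 -0.0019  0.0001] mm [ 0.2 -0.3  0. ]
```

Contact at exactly the seated height. Releasing, going up and moving aside.

```bash
python3 -m jog '[[30,[0,0,0],0],[30,[0,0,0],0],[40,[0,0,0],0],[40,[0,0,0],0]]'; python3 -m jog '[[40,[0,0,-0.15],0],[40,[0,0,-0.35],0],[40,[0,0,-0.55],0],[40,[0,0,-0.55],0]]'; python3 -m jog '[[40,[0.2,0.2,0],0],[40,[0.4,0.4,0],0],[40,[0.6,0.6,0],0],[40,[0.8,0.8,0],0],[40,[1,1,0],0]]'; python3 -m jog '[[40,[0,0.3,0],0],[40,[0,0.6,0],0],[40,[0,0.9,0],0],[40,[0,0.9,0],0]]'; python3 go.py .6 0 .2
python3 - <<'E'
from plant import cams; import cv2; from h import *
o=[]
for n,(a,b) in(("top",(345,170)),("side",(300,120))):
    d=cams.get_image(n); W=cloud(d); z=W[...,2]; m=(np.hypot(W[...,0]-.616,W[...,1]+.199)<.066)
    cv2.imwrite(f"pics/17{n}.png",d["img"]); o.append(cv2.resize(d["img"][b:b+110,a:a+100],(400,440)))
    q=W[m&(z>.168)&(z<.19)]; print(n,"knob",len(q),((q.min(0)+q.max(0))/2).round(4),np.ptp(q,axis=0).round(4),q[:,2].max())
    q=W[m&(z>.131)&(z<.145)]; print(n,"flange",len(q),((q.min(0)+q.max(0))/2).round(4),np.ptp(q,axis=0).round(4))
    q=q[np.hypot(q[:,0]-.616,q[:,1]+.199)>.031]; c=np.linalg.lstsq(np.c_[q[:,:2]-[.616,-.199],np.ones(len(q))],q[:,2],rcond=None)[0]; print("tilt deg",np.degrees(c[:2]).round(2),"z",c[2].round(4))
    q=W[m&(z>.095)&(z<.104)]; print(n,"plate",len(q),((q.min(0)+q.max(0))/2).round(4),np.ptp(q,axis=0).round(4)); c=np.linalg.lstsq(np.c_[q[:,:2]-[.616,-.199],np.ones(len(q))],q[:,2],rcond=None)[0]; print("tilt",np.degrees(c[:2]).round(2),"z",c[2].round(4))
cv2.imwrite("pics/17c.png",np.hstack(o))
E
```

```text
t: 28.4
ee_pos: [0.616, -0.1987, 0.1738]
tool_rot: [0.001, 1.0, 0.0, -0.0]
ft_force: [0.3, 0.4, -0.8]
opening: 0.47
t: 28.8
ee_pos: [0.6171, -0.1992, 0.2608]
tool_rot: [0.001, 1.0, -0.001, 0.003]
ft_force: [0.6, -0.2, 0.3]
opening: 0.468
t: 29.3
ee_pos: [0.4647, -0.0474, 0.2558]
tool_rot: [0.001, 1.0, 0.0, -0.0]
ft_force: [1.0, -0.0, -0.1]
opening: 0.468
t: 29.7
ee_pos: [0.4657, 0.0908, 0.2562]
tool_rot: [-0.002, 1.0, 0.001, -0.0]
ft_force: [-0.9, 0.1, 0.6]
opening: 0.466
t 29.7 pos [0.4657 0.0908 0.2562] yawY 90.21 zax [-1.0e-04  1.1e-03 -1.0e+00] F [-0.9  0.1  0.6] op 0.466 j [ 0.01  0.13 -0.11  1.33  0.    0.01]
shift units [-0.8935 -0.6089  0.3742] mm [-134.   -91.3   56.1]
top knob 90 [ 0.6167 -0.1972  0.175 ] [0.0171 0.0166 0.0134] 0.18169805757737456
top flange 647 [ 0.6172 -0.1977  0.1381] [0.075  0.0751 0.0137]
tilt deg [ 0.58 -0.43] z 0.14
top plate 746 [ 0.6165 -0.1997  0.0993] [0.0953 0.124  0.0085]
tilt [ 0.35 -0.12] z 0.0977Traceback (most recent call last):
  File "<stdin>", line 6, in <module>
    return umr_minimum(a, axis, None, out, keepdims, initial, where)
ValueError: zero-size array to reduction operation minimum which has no identity
```

View pics/17side.png

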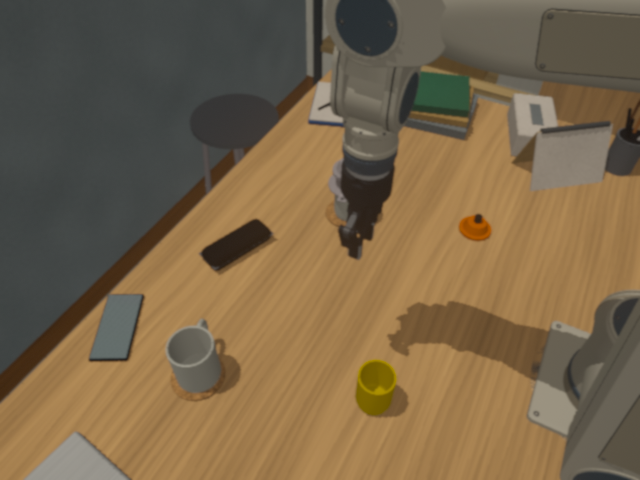

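The top camera shows the stack level (tilts below 0.6°), but the gripper hides it from the side camera. I move further aside and look once more.

```bash
python3 -m jog '[[40,[0,0.3,0],0],[40,[0,0.6,0],0],[40,[0.0,0.9,0],0],[40,[0.0,0.9,0],0],[40,[0.0,0.9,0],0]]'
python3 - <<'E'
from plant import cams; import cv2; from h import *
o=[]
for n,(a,b) in(("top",(345,170)),("side",(300,120))):
    d=cams.get_image(n); W=cloud(d); z=W[...,2]; m=(np.hypot(W[...,0]-.616,W[...,1]+.199)<.066)
    cv2.imwrite(f"pics/18{n}.png",d["img"]); o.append(cv2.resize(d["img"][b:b+110,a:a+100],(400,440)))
    for k,lo,hi in(("knob",.168,.19),("flange",.131,.145),("plate",.095,.104)):
        q=W[m&(z>lo)&(z<hi)]; print(n,k,len(q),((q.min(0)+q.max(0))/2).round(4),np.ptp(q,axis=0).round(4),q[:,2].max().round(4)) if len(q) else print(n,k,0)
cv2.imwrite("pics/18c.png",np.hstack(o))
E
```

```text
t: 30.3
ee_pos: [0.4669, 0.2211, 0.2559]
tool_rot: [0.001, 1.0, -0.0, -0.0]
ft_force: [1.3, -0.6, 0.3]
opening: 0.471
top knob 91 [ 0.617  -0.1973  0.1746] [0.0171 0.0167 0.0123] 0.1807
top flange 648 [ 0.6167 -0.1976  0.1381] [0.0752 0.0748 0.0137] 0.145
top plate 763 [ 0.6162 -0.1997  0.0993] [0.0946 0.1238 0.0085] 0.1035
side knob 0
side flange 12 [ 0.5839 -0.2066  0.1395] [0.008  0.0252 0.008 ] 0.1435
side plate 162 [ 0.582  -0.2034  0.0994] [0.0265 0.0709 0.008 ] 0.1034
```

View pics/18c.png

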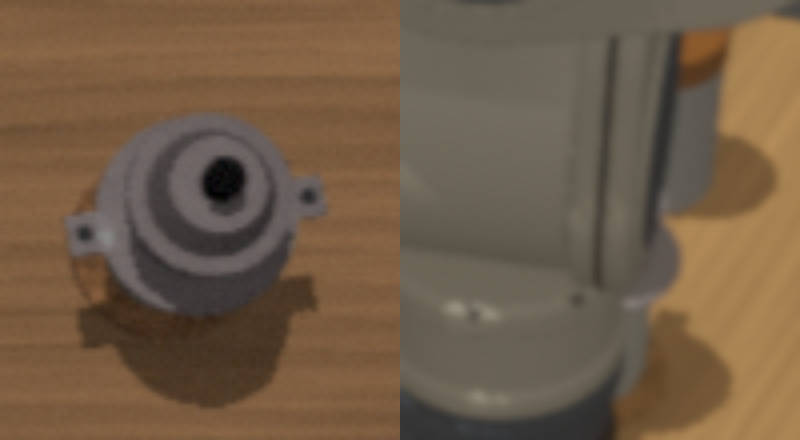

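View pics/18top.png

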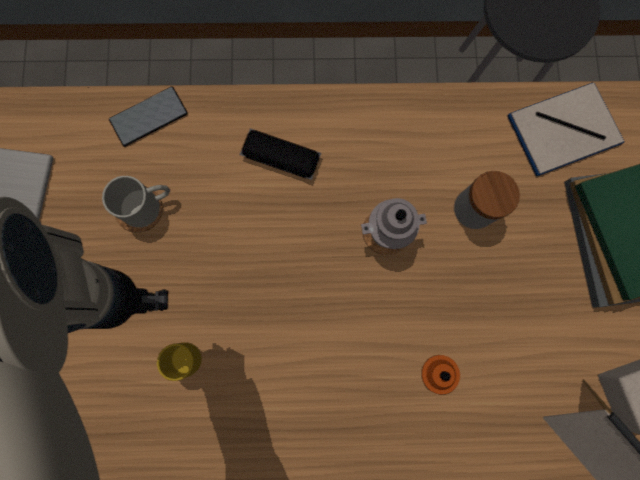

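The top view shows the lid concentric and level on the pot (knob at (400,215)) with every bystander in place. I move once more to clear the side view.

```bash
python3 -m jog '[[40,[0.2,0.25,0],0],[40,[0.4,0.5,0],0],[40,[0.6,0.75,0],0],[40,[0.8,1,0],0],[40,[0.8,1,0],0]]'; python3 -m jog '[[40,[0.2,0.25,0],0],[40,[0.4,0.5,0],0],[40,[0.6,0.75,0],0],[40,[0.6,0.75,0],0]]'
python3 - <<'E'
from plant import cams; import cv2; from h import *
d=cams.get_image("side"); W=cloud(d); z=W[...,2]; m=(np.hypot(W[...,0]-.616,W[...,1]+.199)<.066)
cv2.imwrite("pics/19s.png",np.hstack([d["img"][:,:][100:340,150:480],cv2.resize(d["img"][125:245,290:410],(240,240))]))
for k,lo,hi in(("knob",.168,.19),("flange",.131,.145),("plate",.095,.104)):
    q=W[m&(z>lo)&(z<hi)]; print(k,len(q),((q.min(0)+q.max(0))/2).round(4),np.ptp(q,axis=0).round(4),q[:,2].max().round(4)) if len(q) else print(k,0)
E
```

```text
t: 30.9
ee_pos: [0.3446, 0.3735, 0.2568]
tool_rot: [-0.001, 1.0, 0.001, -0.0]
ft_force: [1.3, -0.4, -0.8]
opening: 0.47
t: 31.3
ee_pos: [0.2557, 0.4863, 0.2563]
tool_rot: [-0.0, 1.0, 0.0, -0.0]
ft_force: [0.8, -0.2, 0.2]
opening: 0.465
knob 63 [ 0.617  -0.1999  0.1752] [0.0174 0.0229 0.0132] 0.1818
flange 303 [ 0.6169 -0.1971  0.1386] [0.0741 0.0753 0.0127] 0.145
plate 490 [ 0.6172 -0.1897  0.0996] [0.0955 0.1036 0.0087] 0.1039
```

View pics/19s.png

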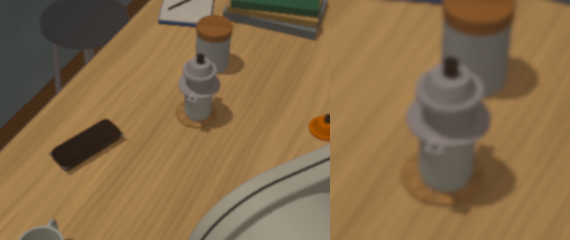

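The side view confirms the assembled stack, upright and level on the coaster. Handing in.

```bash
python3 -m jog '[[40,[0,0,0],0]]'; python3 -c "
from plant import workorder; print(workorder.close_job())"
```

```text
t: 31.45
ee_pos: [0.2584, 0.4833, 0.2564]
tool_rot: [0.001, 1.0, -0.0, 0.0]
ft_force: [0.5, -1.1, -0.3]
opening: 0.472
the job is handed in; nothing more can be done
None
```

The coffee filter is back together on the free cork coaster, done in the order you gave and handed in at about 31.5 s of the 102 s allowed. I set down the white cup, the filter body, the press and the lid one after another and let go of each. Each one touched down within about 1 mm of its expected seated height, at 3–8 N.

**Last checks:**
- **Centring:** the lid and filter body lie within about 2 mm of the coaster centre, at about (0.6165, -0.199).
- **Level:** from the top camera, the fitted tilt of the lid flange and the filter plate is at most about 0.6°.
- **Heights:** the plate top is at about 0.099 m, as expected. The press knob, measured before the lid went on, is at about 0.155–0.159 m against 0.155 expected. The lid knob reads about 0.181 m against 0.179 expected.
- **Bystanders:** the mug, canister, case, yellow cup and orange lid look unmoved in the pictures; I did not measure their positions again.

**What disagreed or failed:**
- The cameras differ by about 2–3 mm in places, such as the coaster's y position and the lid knob.
- The side camera's view was blocked on two of the final looks, and my script stopped with an error on the first. After moving the arm clear, the third look worked and agreed with the top camera on the lid. Its filter-plate centre read about 10 mm off in y because it saw only part of the plate.

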